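Pack the paint drum and tap its end cup home

TASK

Pack all the paint bottles that stand on the cork mat upright into the round card drum in a honeycomb pattern, one in the middle and the rest standing around it. Then set the metal end cup, pull bar upward, in the drum's mouth, let go of the bar and drive the cup home with light taps on its rim only, a few millimetres at a time and on alternate sides so that it goes in square and never cocks, until its rim is flush with the drum's rim all round. Leave the tape roll, the card tube stub and the scissors beside the work where they are.

Things in the scene. Friction and masses are not known exactly. Their poses are not given: they have to be found in the camera images.
- drum: Round open card drum on the table, fixed, 168 mm outside diameter, 135 mm high, metal band round its foot. Origin on its axis at the underside, z up. Floor 5 mm thick. Storage space inside: 142 mm in diameter, widening to 160 mm in the top 29 mm (the mouth).
- drum_floor (a point): Centre of the drum's floor, on its axis, 5 mm above the table. Seven bottles fit: one here and six on a circle of 47 mm radius about it, 60 degrees apart.
- drum_mouth (a point): Centre of the drum's rim, 135 mm above the table. In the mouth eight black rubber-faced shoes stand in a ring, 71 to 80 mm from the axis, tops 5 mm below the rim. They carry the end cup. Each slides straight down stiffly (6 N each), at most 12 mm, and stays where it is left.
- cup: Loose round metal end cup, shallow, open upward, 156 mm in diameter, 18 mm high, 0.25 kg, lower edge tapered by 2 to 3 mm. Origin at the centre of its underside, z up. Lowered on the drum's axis it enters 5 mm (underside 130 mm above the table) and rests on the shoes; fully home its underside is at 118 mm and its rim 1 mm above the drum's rim.
- cup_rim (a point): Centre of the cup's rim, 18 mm above its underside. The rim is 10 mm wide, 68 to 78 mm from the axis. Pressing on one side of it (12 to 18 N) sinks that side only and lifts the other a little; taps of over 35 N harm the drum. It must not tip by more than about 6 degrees in the mouth.
- cup_middle: The middle of the end cup, fixed to it: its floor and the pull bar. Origin and axes as the cup's. For carrying only: it must not be pressed to drive the cup in (that would take nearly 50 N); only the rim is tapped.
- cup_bar (a point): Top centre of the cup's wooden pull bar, 30 mm above the cup's underside. The bar is 60 mm long (along the cup's x), 14 mm thick (along y) and stands in the recess inside the rim, whose floor is 5 mm above the underside.
- mat: Cork mat lying on the table, fixed, 155 mm (x) by 410 mm (y), 3 mm thick, on which the bottles to be packed stand; the bottles farther back are not part of the job. Origin at the centre of its underside.
- tape: Bystander: roll of masking tape lying flat, 104 mm in diameter, 25 mm high. Origin at the centre of its underside.
- stub: Bystander: short upright card tube, 47 mm in diameter, 69 mm high. Origin at the centre of its underside.
- shears: Bystander: scissors lying flat, 199 mm long along their y axis, 9 mm thick. Origin about the middle, at the underside.
- bottle0: Paint bottle standing on the cork mat (may be absent), round body 39 mm in diameter, 100 mm high, 0.11 kg; the top 20 mm is a cap 26 mm in diameter, narrower than the body, a good place to grip. Origin at the centre of its underside, z up.
- bottle1: Paint bottle standing on the cork mat (may be absent), round body 38 mm in diameter, 98 mm high, 0.11 kg; the top 20 mm is a cap 25 mm in diameter, narrower than the body, a good place to grip. Origin at the centre of its underside, z up.
- bottle2: Paint bottle standing on the cork mat (may be absent), round body 42 mm in diameter, 100 mm high, 0.11 kg; the top 20 mm is a cap 28 mm in diameter, narrower than the body, a good place to grip. Origin at the centre of its underside, z up.
- bottle3: Paint bottle standing on the cork mat (may be absent), round body 43 mm in diameter, 98 mm high, 0.11 kg; the top 20 mm is a cap 28 mm in diameter, narrower than the body, a good place to grip. Origin at the centre of its underside, z up.
- bottle4: Paint bottle standing on the cork mat (may be absent), round body 40 mm in diameter, 105 mm high, 0.11 kg; the top 20 mm is a cap 26 mm in diameter, narrower than the body, a good place to grip. Origin at the centre of its underside, z up.
- bottle5: Paint bottle standing on the cork mat (may be absent), round body 40 mm in diameter, 108 mm high, 0.11 kg; the top 20 mm is a cap 26 mm in diameter, narrower than the body, a good place to grip. Origin at the centre of its underside, z up.
- bottle6: Paint bottle standing on the cork mat (may be absent), round body 41 mm in diameter, 100 mm high, 0.11 kg; the top 20 mm is a cap 27 mm in diameter, narrower than the body, a good place to grip. Origin at the centre of its underside, z up.
Things that resemble listed ones, but are neither listed nor needed, are in the scene too. Leave any green look-alike of the bottle3 alone.

How it is judged:
On the way, in this order (a step that is already met when the one before it is completed fails the run):
1. every bottle that is there stands upright on the drum's floor, one of them in the middle (horizontal distance between each of bottle0, bottle1, bottle2, bottle3, bottle4, bottle5, bottle6 and drum below 0.062 m and z of each of bottle0, bottle1, bottle2, bottle3, bottle4, bottle5, bottle6 in the frame of drum below 0.018 m and angle between each of bottle0, bottle1, bottle2, bottle3, bottle4, bottle5, bottle6's own z axis and vertical below 0.2 rad and horizontal distance between any of bottle0, bottle1, bottle2, bottle3, bottle4, bottle5, bottle6 and drum below 0.018 m), for 0.2 s.
2. the end cup sits level in the drum's mouth, not yet driven in (horizontal distance between cup and drum below 0.006 m and z of cup in the frame of drum between 0.125 and 0.1335 m and angle between cup's own z axis and vertical below 0.06 rad), for 0.2 s.
At the end, for the whole second after the job is handed in: Every bottle present is upright (11 degrees) on the drum's floor, one within 18 mm of its axis; the cup is home: underside at most 121 mm above the drum's underside, tilt under 0.03 rad, within 6 mm of the axis, at rest (all of step 1 and horizontal distance between cup and drum below 0.006 m and z of cup in the frame of drum below 0.121 m and angle between cup's own z axis and vertical below 0.03 rad and linear speed of cup below 0.02 m/s); the robot touches nothing.
It fails at once if the end cup cocks in the mouth (tips by more than 0.12 rad, about 7 degrees) (horizontal distance between cup and drum below 0.012 m and z of cup in the frame of drum below 0.133 m and angle between cup's own z axis and vertical above 0.12 rad).
It fails at once if the end cup, once it is going in, is pushed by its pull bar or its middle instead of its rim (horizontal distance between cup and drum below 0.006 m and z of cup in the frame of drum below 0.127 m and contact force between the fingers and cup_middle above 3 N).
It fails at once if the end cup is hammered: its contacts with the drum add up to more than 80 N (contact force between cup and drum above 80 N).
It fails at once if the tape roll, the card tube stub or the scissors are moved by more than 30 mm (distance of any of tape, stub, shears from where it was at the start of the episode above 0.03 m).
Of bottle0, bottle1, bottle2, bottle3, bottle4, bottle5, bottle6 only 5 to 7 are there at a start; the rules pass over those that are not, and their reading is None.
At some moment in a run one of cup may be knocked a few centimetres aside while the robot is not near it.
It also fails if it takes over 210 s, if anything falls off the work surface, if the arm or the gripper's body presses on something with over 40 N, if the wrist force passes 120 N, or if a joint passes its speed limit or range.

ROBOT

A 6-joint arm with a two-finger parallel gripper is mounted at the origin on a cart in front of the work surface, level with it; the furniture and walls round the work are solid. World frame = base frame: x ahead of the robot, y to its left, z up, the work surface at z = 0. Lengths are in m, angles in rad, forces in N, time in s.
With the tool pointing down it reaches from about 0.35 to 0.925 m from the base axis. Payload 6.4 kg.
Tool frame: the origin (TCP) lies at the very end of the fingers, on their centre line; the grasp point (between the pads) lies 19 mm behind it; z points along the fingers, y is the line along which they close (so a half turn about z gives the same grasp; the last joint's range is limited). The gripper opens to 94 mm and grips with 3 to 60 N. Pads are 16 mm wide; open, the fingers measure 119 mm over their backs; the gripper's body (75 mm by 177 mm) begins 78 mm behind the grasp point.
Start: joints at [0.939, 0.245, 1.558, -0, 1.339, -0.174], TCP at [0.287, 0.583, 0.18] pointing down, gripper open.
Joint ranges: [-3.13, 3.13], [-1.02, 2.26], [0.13, 2.54], [-0.95, 4.09], [0.21, 2.88], [-2.74, 2.74]. Speed limits (rad/s): [2.57, 2.57, 3.14, 3.14, 3.14, 3.14].

INTERFACE

Orientations are given as a unit quaternion [x, y, z, w].
In Python, from cell import bot gives the robot as it stands.
- The arm moves only by the tool step_arm, never from a script. Its argument "targets" is a list of rows, each a list of 7 numbers: the finger opening in cm, from 0 to 9.4, then the shift along the tool's x, y, z in cm, then the turn, a rotation vector about the tool's x, y, z in rad. In form: [[fingers, tx, ty, tz, rx, ry, rz], ...]. A call has 1 to 5 rows; each row shifts and turns the commanded pose from where the row before left it, along the tool's axes as they then stand; what a row does not reach is not made up. A row lasts 1/10 s, in which the tool goes at most 50 mm and 8.59 degrees, less where a joint would pass 70% of its speed; a pose out of reach is approached as far as the arm can. A call is refused whole if a number of a shift passes 5 or a number of a turn 0.15, either way. A call with a gripper value outside its range is refused whole. The fingers move at their own pace and stop on an object; the grip force is fixed at half the most. Time passes only in rows, so rows that do not move let the fingers close. It gives the time, the measured TCP pose, the force, the opening and the grip force at its end, in the units of the state.
- bot.observe(): the state, without advancing time (a new reading comes with each control period).
- bot.get_image(name): name is "side" or "top"; returns a dict with "pixels" (480x640x3 uint8, red, green, blue), "z_map" (480x640 float32, m along the optical axis (not along the pixel's ray), 0 where there is no reading), "intrinsics" (3x3 intrinsics, pixels), "k1" (the pictures are not rectified: a ray, as slopes to the right and down, at radius r is drawn at 1 + k1 r^2 times it, then the intrinsics apply), "rvec" (rotation vector, rad) and "tvec" (3), from world to camera coordinates, as OpenCV has them. Camera axes: x right, y down, z forward; pixel columns grow to the right and rows downward; lengths in m; the calibration is good to about 2 mm. A picture is of the moment at which its call begins.
- bot.sign_off(): hands the job in; it is judged then, once.
The state is a dict: "clock": time; "joint_pos": joint angles; "joint_vel": joint speeds; "tau": joint torques, N m; "tcp_pos": TCP position; "eef_rot": TCP orientation; "contact_force": force on the tool from outside, world axes, zero at the start; "wrist_torque": the same for the moment, N m; "gripper_width": finger opening in m; "grasp_force": force on a finger pad.
Only numpy, scipy, OpenCV 4.12 (cv2) and the standard library are available. Lean on these libraries where they do the work, as an engineer would, in place of code of your own. Each camera call takes 0.05 s, during which the arm holds its last target. There are 200 camera calls.

## Working session

There is one attempt and no reset: what is moved stays moved. The work goes in short steps, Python scripts to look and compute and a tool call to move; the robot and the scene stay as the last step left them, time stands still between calls to the robot, and variables do not carry over. Pictures are saved under pics/ and viewed, at most 14 in all, crops included, and the job is handed in when it is done.

Besides the shell and the picture viewer there is one more tool, called after "Request:" by a JSON object that holds its "name" and its "arguments", one argument or row to a line. step_arm: Moves the arm, as the interface text tells. Its arguments: {"type":"object","properties":{"targets":{"type":"array"}},"required":["targets"]}

```bash
ls; mkdir -p pics; cat > h.py <<'E'
import numpy as np, cv2
from cell import bot
def cam(n):
    d=bot.get_image(n); d['R']=cv2.Rodrigues(np.array(d['rvec'],float))[0]; d['t']=np.array(d['tvec'],float).reshape(3); return d
def slopes(d,uv):
    K=np.array(d['intrinsics'],float); uv=np.atleast_2d(uv).astype(float)
    return cv2.undistortPoints(uv[:,None],K,np.array([d['k1'],0,0,0,0],float))[:,0]
def ray(d,uv):
    s=slopes(d,uv); c=-d['R'].T@d['t']; v=np.c_[s,np.ones(len(s))]@d['R']; return c,v
def onz(d,uv,z):
    c,v=ray(d,uv); return c+v*((z-c[2])/v[:,2])[:,None]
def cloud(d):
    vv,uu=np.mgrid[0:480,0:640]; s=slopes(d,np.c_[uu.ravel(),vv.ravel()]); z=d['z_map'].ravel()[:,None]
    P=(np.c_[s,np.ones(len(s))]*z-d['t'])@d['R']; P[z[:,0]<=0]=np.nan; return P.reshape(480,640,3)
def save(d,n,crop=None,sc=1):
    im=d['pixels'][:,:,::-1]
    if crop: im=im[crop[1]:crop[3],crop[0]:crop[2]]
    cv2.imwrite('pics/'+n,cv2.resize(np.ascontiguousarray(im),None,fx=sc,fy=sc))
def proj(d,P):
    return cv2.projectPoints(np.atleast_2d(P).astype(float),np.array(d['rvec'],float),d['t'],np.array(d['intrinsics'],float),np.array([d['k1'],0,0,0,0],float))[0][:,0]
E
python3 - <<'E'
from h import *
for n in('top','side'):
    d=cam(n); save(d,n+'0.png'); print(n,-d['R'].T@d['t'],d['R'][2],d['k1'])
    np.save(n+'0.npy',cloud(d))
print(bot.observe())
E
```

```text
pics
top [ 0.37254426 -0.01622203  1.30278726] [ 0.18533477 -0.02255671 -0.98241652] 0.011439129547001015
side [0.09387829 1.15301763 0.59631424] [ 0.38367752 -0.85362765 -0.35229449] 0.0010451690066931442
{'clock': 0.1, 'joint_pos': array([ 9.38892154e-01,  2.45735977e-01,  1.55887778e+00,  1.97664372e-05,
        1.33867400e+00, -1.74097639e-01]), 'joint_vel': array([-0.00092029, -0.00044485, -0.00475078, -0.0007293 ,  0.00051644,
       -0.00053541]), 'tau': array([-6.41868792e-04, -4.16907907e+01, -3.15529025e+01,  6.86529418e-02,
        3.08856298e-02, -5.33269804e-05]), 'tcp_pos': array([0.28693309, 0.58260319, 0.17896856]), 'eef_rot': array([ 2.26911675e-01,  9.73914972e-01, -7.75883992e-04, -3.41240230e-04]), 'contact_force': array([0.58167116, 0.29597966, 0.11335663]), 'wrist_torque': array([ 0.02185188, -0.00399335,  0.0365031 ]), 'grasp_force': 0.0, 'gripper_width': 0.09388057775952605}
```

View pics/top0.png

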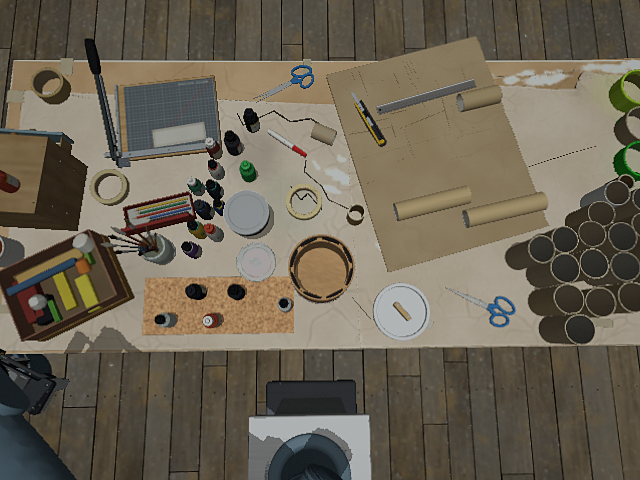

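View pics/side0.png

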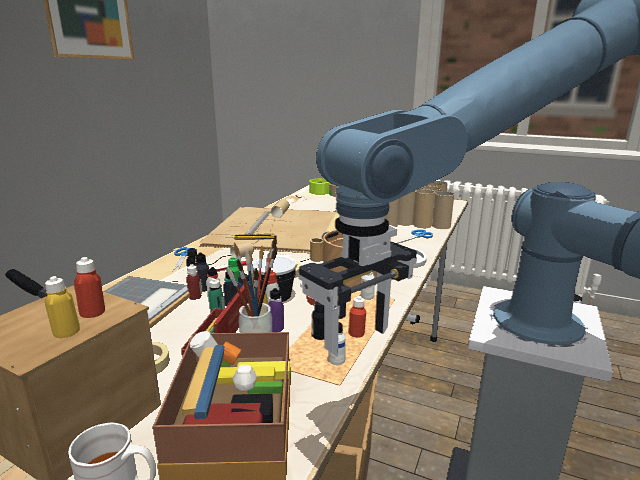

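Top view: there are five bottles on the cork mat, near pixels (165,320), (196,291), (236,291), (209,320) and (285,304). The drum is at (321,268), the cup with its wooden bar at (402,310), the tape at (303,201), the stub at (355,213) and the scissors at (485,307). Things that could be mistaken for these: bottles farther back (190–250,120–250, with a green one at 247,171), plain lids at (247,213) and (256,262), and another tape roll at (108,186). The side view shows the gripper above the left end of the mat.

```bash
python3 - <<'E'
from h import *
d=cam('top'); P=np.load('top0.npy'); save(d,'crop.png',(135,190,455,350),2.5)
# table plane check
print('table',P[340,350],'mat',P[325,250])
def blob(x0,y0,x1,y1,zlo,zhi):
    m=np.zeros((480,640),np.uint8); Z=P[...,2]
    m[y0:y1,x0:x1]=((Z>zlo)&(Z<zhi))[y0:y1,x0:x1]
    n,l,s,c=cv2.connectedComponentsWithStats(m)
    for i in range(1,n):
        if s[i,4]>15:
            q=P[l==i]; z=np.median(q[:,2])
            (u,v),r=cv2.minEnclosingCircle(np.argwhere(l==i)[:,::-1].astype(np.float32))
            print(c[i].round(1),s[i,4],'z',z.round(4),'mean',q.mean(0).round(4),'ext',np.ptp(q,axis=0).round(3),'circ',np.round((u,v,r),1),onz(d,(u,v),z).round(4))
print('bottles');blob(140,270,300,345,.088,.125)
print('drum');blob(280,225,362,310,.128,.142)
print('cup');blob(365,275,440,345,.012,.024)
print('bar');blob(365,275,440,345,.026,.035)
print('near mat');blob(140,185,300,270,.01,.3)
print('stub');blob(340,200,370,230,.05,.08)
E
```

```text
table [ 0.34278678 -0.11179467 -0.00188537] mat [0.38651828 0.15990206 0.00300015]
bottles
[189.9 289.7] 86 z 0.0931 mean [0.4765 0.3021 0.0941] ext [0.023 0.027 0.015] circ [190.4 289.5   5.6] [[0.4769 0.3011 0.0931]]
[232.7 289.4] 87 z 0.0997 mean [0.4755 0.1923 0.0994] ext [0.023 0.024 0.021] circ [232.7 289.4   5.3] [[0.4753 0.1922 0.0997]]
[282.9 302.5] 72 z 0.0953 mean [0.4408 0.0647 0.0958] ext [0.023 0.021 0.017] circ [282.9 302.6   4.8] [[0.4406 0.0646 0.0953]]
[158.8 318.5] 76 z 0.0946 mean [0.4048 0.3768 0.0947] ext [0.022 0.021 0.018] circ [158.8 318.5   4.9] [[0.4048 0.3767 0.0946]]
[207.5 320.2] 84 z 0.0946 mean [0.3989 0.2546 0.0952] ext [0.025 0.023 0.018] circ [207.4 320.1   5.2] [[0.3992 0.255  0.0946]]
drum
[320.9 265.2] 608 z 0.1314 mean [ 0.5314 -0.0329  0.1318] ext [0.166 0.166 0.011] circ [320.8 266.7  33.3] [[ 0.5273 -0.0327  0.1314]]
cup
[401.8 311.4] 615 z 0.0166 mean [ 0.4179 -0.2536  0.0168] ext [0.151 0.155 0.012] circ [401.1 311.1  29.1] [[ 0.4184 -0.2515  0.0166]]
bar
[401.9 310.4] 98 z 0.0286 mean [ 0.4196 -0.2515  0.029 ] ext [0.051 0.042 0.008] circ [402.  310.5  11.2] [[ 0.4195 -0.2519  0.0286]]
near mat
[205.7 219.6] 4570 z 0.0946 mean [0.663  0.2702 0.0838] ext [0.236 0.368 0.252] circ [203.5 229.   68.6] [[0.6348 0.273  0.0946]]
[291.8 201. ] 212 z 0.0233 mean [0.7292 0.0454 0.0226] ext [0.094 0.038 0.02 ] circ [297.  201.5  16.6] [[0.7273 0.0308 0.0233]]
[191.4 248.9] 268 z 0.0729 mean [0.5859 0.3082 0.0716] ext [0.041 0.042 0.102] circ [191.3 248.9  11. ] [[0.5859 0.3084 0.0729]]
[255.7 257.1] 938 z 0.0612 mean [0.564  0.1399 0.0612] ext [0.075 0.104 0.019] circ [255.4 261.3  20.2] [[0.5529 0.1406 0.0612]]
[293.8 257.2] 212 z 0.1257 mean [0.5554 0.036  0.1088] ext [0.068 0.028 0.128] circ [293.5 255.5  14.6] [[0.5573 0.0362 0.1257]]
stub
[356.2 211.2] 111 z 0.0657 mean [ 0.6877 -0.1319  0.063 ] ext [0.046 0.044 0.023] circ [356.3 211.7   9. ] [[ 0.6856 -0.1319  0.0657]]
```

View pics/crop.png

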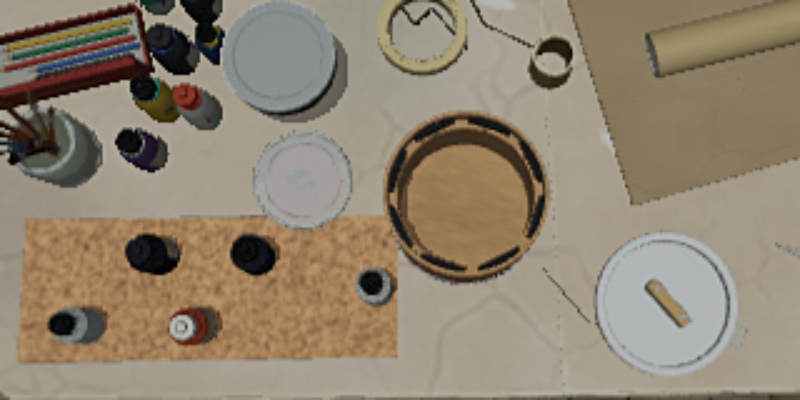

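The crop confirms the choice: five bottles on the cork, grey (crop 75,325), black (150,255), black (252,255), red (190,325) and grey (375,287). The drum, with its shoes, is at crop (467,195). The cup, with a diagonal bar, is at (667,303). The clear lid at (303,180) and the grey lid at (278,57) aren't part of the job. Next I refine the centres with circle fits.

```bash
cat >> h.py <<'E'
def cfit(q):
    A=np.c_[2*q,np.ones(len(q))]; s=np.linalg.lstsq(A,(q**2).sum(1),rcond=None)[0]; return s[0],s[1],np.sqrt(s[2]+s[0]**2+s[1]**2)
def hullfit(d,P,box,zlo,zhi,zp):
    x0,y0,x1,y1=box; m=np.zeros((480,640),np.uint8); m[y0:y1,x0:x1]=((P[...,2]>zlo)&(P[...,2]<zhi))[y0:y1,x0:x1]
    cs=max(cv2.findContours(m,0,1)[0],key=cv2.contourArea); h=cv2.convexHull(cs)[:,0].astype(float)
    return np.round(cfit(onz(d,h,zp)[:,:2]),4), int(m.sum())
def go(x,y,z,yaw=None):
    "tool-frame shift in cm and turn to reach world target"
    from scipy.spatial.transform import Rotation as Ro
    s=bot.observe(); R=Ro.from_quat(s['eef_rot']).as_matrix(); p=s['tcp_pos']
    y0=np.degrees(np.arctan2(R[1,1],R[0,1]))
    print('t',round(s['clock'],2),'p',p.round(4),'yaw',y0.round(1),'zdir',R[:,2].round(3),'w',round(s['gripper_width'],4),'F',s['contact_force'].round(1))
    yw=y0 if yaw is None else yaw
    a=np.radians(yw); T=np.array([[np.sin(a),np.cos(a),0],[-np.cos(a),np.sin(a),0],[0,0,-1]])
    T[:,0]=np.cross(T[:,1],T[:,2]); 
    D=np.array([x,y,z])-p
    print(' shift if not turned (tool now) cm',(R.T@D*100).round(2),' after turn cm',(T.T@D*100).round(2),' rz',round(float(-np.radians((yw-y0+180)%360-180)),3))
E
python3 - <<'E'
from h import *
d=cam('top');P=cloud(d)
for b in [(178,278,203,302),(222,278,246,302),(273,290,296,315),(147,305,172,332),(197,305,220,332)]:
    q=P[b[1]:b[3],b[0]:b[2]]; Z=q[...,2]; hi=np.sort(Z[np.isfinite(Z)&(Z<.13)])[-25:]; zt=np.median(hi)
    print(b,'top',zt.round(4),'cap',hullfit(d,P,b,zt-.006,.13,zt))
print('drum outer',hullfit(d,P,(280,225,362,310),.1315,.142,.135))
print('cup',hullfit(d,P,(365,275,440,345),.013,.035,.018))
m=np.zeros((480,640),np.uint8); m[275:345,365:440]=((P[...,2]>.026)&(P[...,2]<.035))[275:345,365:440]
uv=np.argwhere(m)[:,::-1]; r=cv2.minAreaRect(onz(d,uv,.03)[:,:2].astype(np.float32)*1000); print('bar',r,cv2.boxPoints(r))
hsv=cv2.cvtColor(d['pixels'],cv2.COLOR_RGB2HSV)
print('bar hsv',hsv[311,402],'cup',hsv[295,402], 'z floor',P[300,410])
go(.45,.3,.25,70)
E
```

```text
(178, 278, 203, 302) top 0.098 cap (array([0.4766, 0.301 , 0.0123]), 61)
(222, 278, 246, 302) top 0.1056 cap (array([0.4766, 0.1929, 0.0107]), 40)
(273, 290, 296, 315) top 0.0996 cap (array([0.441 , 0.0646, 0.0114]), 57)
(147, 305, 172, 332) top 0.0975 cap (array([0.404 , 0.3763, 0.0105]), 54)
(197, 305, 220, 332) top 0.1002 cap (array([0.3991, 0.255 , 0.0113]), 57)
drum outer (array([ 0.5244, -0.0304,  0.0795]), 329)
cup (array([ 0.4194, -0.2518,  0.0774]), 705)
bar ((419.48516845703125, -251.55569458007812), (57.93757629394531, 13.511448860168457), 43.743343353271484) [[ 393.8857  -266.70493]
 [ 403.22794 -276.46622]
 [ 445.08463 -236.40646]
 [ 435.7424  -226.64517]]
bar hsv [ 20 103 159] cup [ 90   6 180] z floor [ 0.44892081 -0.28022254  0.00220528]
t 0.2 p [0.2871 0.5828 0.1793] yaw 63.8 zdir [-0.001 -0.001 -1.   ] w 0.0937 F [-0.2 -0.9 -0.4]
 shift if not turned (tool now) cm [-27.11 -18.17  -7.06]  after turn cm [-24.98 -21.    -7.07]  rz -0.109
```

Request:
{"name": "step_arm", "arguments": {
  "targets": [
    [5.0,-3.7,-2.1,0,0,0,0],
    [5.0,-3.7,-2.1,0,0,0,0],
    [5.0,-3.7,-2.1,0,0,0,0],
    [5.0,-3.7,-2.1,0,0,0,0],
    [5.0,-3.7,-2.1,0,0,0,0]
  ]
}}

```text
clock: 0.7
tcp_pos: [0.4074, 0.4056, 0.1798]
eef_rot: [0.227, 0.974, -0.0, -0.0]
contact_force: [0.6, -0.0, 1.0]
gripper_width: 0.0574
grasp_force: 0.0
```

Request:
{"name": "step_arm", "arguments": {
  "targets": [
    [5.0,-3.7,-2.1,1,0,0,0],
    [5.0,-3.7,-2.1,1,0,0,0],
    [5.0,-3.6,-2.1,1,0,0,0],
    [5.0,0,0,1,0,0,0],
    [5.0,0,0,0,0,0,0]
  ]
}}

```text
clock: 1.2
tcp_pos: [0.4768, 0.3011, 0.1382]
eef_rot: [0.228, 0.974, -0.001, -0.002]
contact_force: [-0.2, 1.0, -0.3]
gripper_width: 0.05
grasp_force: 0.0
```

```bash
python3 - <<'E'
from h import *
go(.4766,.301,.087)
d=cam('top');P=cloud(d); save(d,'t1.png',(140,200,380,350),3)
Q=P[225:312,278:364].reshape(-1,3); 
c=np.array([.528,-.032])
for lo,hi in [(.118,.145),(.126,.142)]:
    q=Q[(Q[:,2]>lo)&(Q[:,2]<hi)][:,:2]; h=cv2.convexHull(q.astype(np.float32))[:,0]; h=h[abs(np.hypot(*(h-c).T)-.082)<.012]; print('cloud',np.round(cfit(h.astype(float)),4),len(h))
g=cv2.cvtColor(d['pixels'],cv2.COLOR_RGB2HSV)[...,2]; m=np.zeros((480,640),np.uint8); m[225:312,278:364]=(g<50)[225:312,278:364]
n,l,s,cc=cv2.connectedComponentsWithStats(m)
pts=[]
for i in range(1,n):
    if s[i,4]>8:
        w=onz(d,cc[i],.130)[0]; print(cc[i].round(1),s[i,4],w.round(4),np.hypot(*(w[:2]-c)).round(4)); pts.append(w[:2])
print(np.round(cfit(np.array(pts)),4))
# floor disc outline depth
q=P[225:312,278:364]; print('floor z',np.nanmedian(q[35:50,35:50,2]))
E
```

```text
t 1.2 p [0.4768 0.3011 0.1382] yaw 63.7 zdir [-0.003 -0.001 -1.   ] w 0.05 F [-0.2  1.  -0.3]
 shift if not turned (tool now) cm [ 0.   -0.    5.12]  after turn cm [ 0.01 -0.01  5.12]  rz -0.0
cloud [ 0.5282 -0.0328  0.0837] 53
cloud [ 0.5283 -0.0329  0.0836] 52
[308.1 240.9] 56 [ 0.5937 -0.0011  0.13  ] 0.0726
[330.7 239.5] 50 [ 0.5969 -0.0586  0.13  ] 0.0738
[347.5 254. ] 48 [ 0.5592 -0.1007  0.13  ] 0.0754
[292.9 257.7] 47 [0.5509 0.0374 0.13  ] 0.0731
[349.5 276. ] 42 [ 0.503  -0.1044  0.13  ] 0.0766
[294.5 280.1] 42 [0.4943 0.0336 0.13  ] 0.0738
[334.2 293.5] 33 [ 0.4596 -0.0654  0.13  ] 0.0761
[311.2 294.8] 38 [ 0.4572 -0.0079  0.13  ] 0.0748
[283.2 302.9] 67 [0.4381 0.0616 0.13  ] 0.1298
[323.5 301.5] 10 [ 0.4402 -0.0384  0.13  ] 0.088
[ 0.5156 -0.0204  0.0809]
floor z 0.003563219498635583
```

View pics/t1.png

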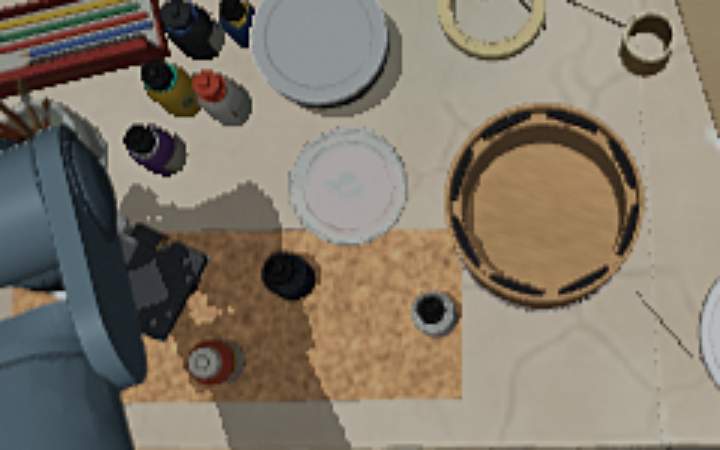

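The gripper hangs over the left black bottle (crop 165,280). The drum is clear at crop (545,205), and its fit (0.528, -0.033, R 83.7 mm) matches its stated size.

Request:
{"name": "step_arm", "arguments": {
  "targets": [
    [5.0,0,0,3.2,0,0,0],
    [5.0,0,0,2.0,0,0,0],
    [0,0,0,0,0,0,0],
    [0,0,0,0,0,0,0],
    [0,0,0,0,0,0,0]
  ]
}}

```text
clock: 1.75
tcp_pos: [0.4785, 0.3031, 0.0898]
eef_rot: [0.226, 0.974, 0.001, 0.001]
contact_force: [0.6, 0.7, -0.2]
gripper_width: 0.0294
grasp_force: 0.0
```

Request:
{"name": "step_arm", "arguments": {
  "targets": [
    [0,0,0,0,0,0,0],
    [0,0,0,0,0,0,0],
    [0,0,0,-2,0,0,0],
    [0,0,0,-4,0,0,0],
    [0,0,0,-4,0,0,0]
  ]
}}

```text
clock: 2.25
tcp_pos: [0.4771, 0.3017, 0.1889]
eef_rot: [0.227, 0.974, -0.0, -0.001]
contact_force: [0.9, 0.8, 0.5]
gripper_width: 0.0007
grasp_force: 0.0
```

Request:
{"name": "step_arm", "arguments": {
  "targets": [
    [0,0,0,-4,0,0,0],
    [0,0,0,-2,0,0,0],
    [0,0,0,0,0,0,0]
  ]
}}

```text
clock: 2.55
tcp_pos: [0.4797, 0.3028, 0.2526]
eef_rot: [0.227, 0.974, 0.002, 0.003]
contact_force: [0.1, -0.1, 0.6]
gripper_width: 0.0003
grasp_force: 0.0
```

```bash
python3 - <<'E'
from h import *
d=cam('side');save(d,'s1.png',(200,180,440,360),3)
p=bot.observe()['tcp_pos'];print(p,proj(d,[p,[.4766,.301,.101],[.4766,.301,.003],[.4766,.1929,.108],[.4766,.1929,.003],[.404,.3763,.101],[.404,.3763,.003]]).round(0))
t=cam('top');save(t,'t2.png',(140,260,300,350),4)
E
```

```text
[0.47847547 0.30227839 0.24957616] [[320. 239.]
 [320. 299.]
 [320. 336.]
 [338. 279.]
 [337. 315.]
 [337. 321.]
 [336. 360.]]
```

View pics/s1.png

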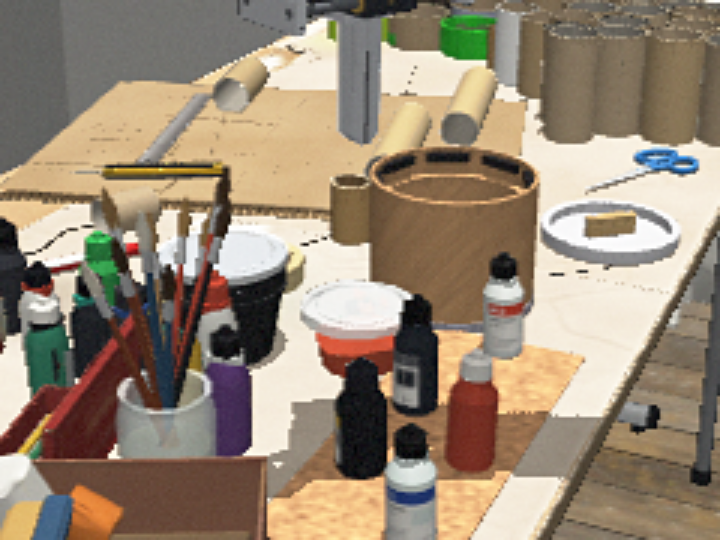

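The side crop shows all five bottles still upright. The black bottle's cap top is at crop (361,357), exactly where predicted, and its tip is tapered, so the fingers slipped off the top. I'll grip lower.

Request:
{"name": "step_arm", "arguments": {
  "targets": [
    [5.0,0.1,-0.2,5,0,0,0],
    [5.0,0,0,5,0,0,0],
    [5.0,0,0,4,0,0,0],
    [5.0,0,0,2.6,0,0,0],
    [5.0,0,0,0,0,0,0]
  ]
}}

```text
clock: 3.15
tcp_pos: [0.4706, 0.2985, 0.0751]
eef_rot: [0.227, 0.974, -0.004, -0.005]
contact_force: [0.0, 0.8, 0.1]
gripper_width: 0.0368
grasp_force: 0.0
```

Request:
{"name": "step_arm", "arguments": {
  "targets": [
    [5.0,0,0,0,0,0,0],
    [5.0,0,0,0,0,0,0]
  ]
}}

```text
clock: 3.35
tcp_pos: [0.4769, 0.301, 0.0835]
eef_rot: [0.227, 0.974, 0.001, 0.001]
contact_force: [0.2, -1.0, 0.8]
gripper_width: 0.0493
grasp_force: 0.0
```

```bash
python3 - <<'E'
from h import *
for i in range(3): go(.4766,.301,.083); cam('top') if i<2 else 0
E
```

```text
t 3.35 p [0.4769 0.301  0.0835] yaw 63.8 zdir [ 0.002  0.001 -1.   ] w 0.0493 F [ 0.2 -1.   0.8]
 shift if not turned (tool now) cm [ 0.02 -0.02  0.05]  after turn cm [ 0.02 -0.02  0.05]  rz -0.0
t 3.4 p [0.4771 0.3011 0.0839] yaw 63.8 zdir [ 0.003  0.001 -1.   ] w 0.0498 F [ 0.8  0.6 -0. ]
 shift if not turned (tool now) cm [ 0.04 -0.04  0.09]  after turn cm [ 0.04 -0.04  0.09]  rz -0.0
t 3.45 p [0.4772 0.3011 0.0839] yaw 63.8 zdir [ 0.003  0.001 -1.   ] w 0.0498 F [-0.9  0.1  0.9]
 shift if not turned (tool now) cm [ 0.05 -0.04  0.09]  after turn cm [ 0.05 -0.04  0.09]  rz -0.0
```

Request:
{"name": "step_arm", "arguments": {
  "targets": [
    [0,0,0,0.1,0,0,0],
    [0,0,0,0,0,0,0],
    [0,0,0,0,0,0,0],
    [0,0,0,0,0,0,0],
    [0,0,0,0,0,0,0]
  ]
}}

```text
clock: 3.95
tcp_pos: [0.4759, 0.3006, 0.0811]
eef_rot: [0.227, 0.974, 0.0, 0.0]
contact_force: [-0.1, 0.6, 0.1]
gripper_width: 0.0136
grasp_force: 0.0
```

Request:
{"name": "step_arm", "arguments": {
  "targets": [
    [0,0,0,0,0,0,0]
  ]
}}

```text
clock: 4.05
tcp_pos: [0.4759, 0.3006, 0.081]
eef_rot: [0.227, 0.974, -0.0, -0.0]
contact_force: [0.4, -0.1, -0.9]
gripper_width: 0.0054
grasp_force: 0.0
```

```bash
python3 - <<'E'
from h import *
d=cam('side');save(d,'s2.png',(260,210,400,350),4); go(.4766,.301,.083); print(bot.observe()['grasp_force'])
E
```

```text
t 4.1 p [0.4759 0.3007 0.081 ] yaw 63.8 zdir [ 0.  0. -1.] w 0.002 F [-0.  -0.1  0.2]
 shift if not turned (tool now) cm [-0.05  0.06 -0.2 ]  after turn cm [-0.05  0.06 -0.2 ]  rz -0.0
0.0
```

View pics/s2.png

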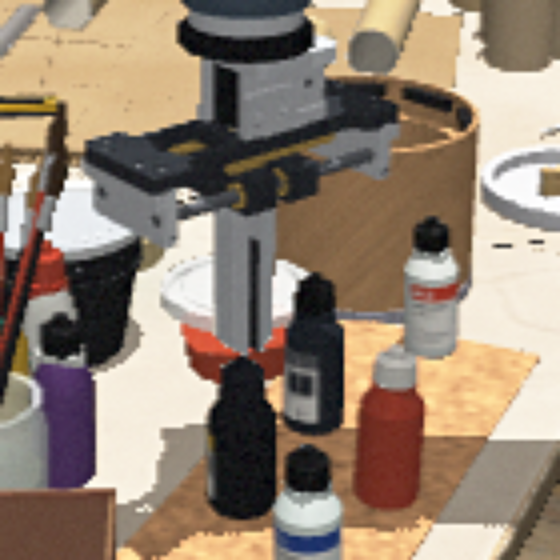

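```bash
python3 - <<'E'
from h import *
d=cam('side');P=cloud(d)
for u,v in [(320,270),(320,285),(321,295),(320,302),(320,306),(320,318),(320,330),(338,283),(338,300),(358,305),(336,326),(336,340)]: print((u,v),P[v,u].round(4),d['pixels'][v,u])
print(proj(d,[bot.observe()['tcp_pos']]))
t=cam('top');Q=cloud(t);np.save('q.npy',Q)
print(proj(t,[bot.observe()['tcp_pos']]), proj(t,[P[304,320],P[318,320]]))
E
```

```text
(320, 270) [0.472  0.3145 0.182 ] [127 128 130]
(320, 285) [0.4731 0.3115 0.1433] [126 127 127]
(321, 295) [0.4719 0.3082 0.1166] [127 126 131]
(320, 302) [0.4759 0.3047 0.0959] [24 24 26]
(320, 306) [0.4729 0.3113 0.0894] [18 21 22]
(320, 318) [0.4684 0.3208 0.0639] [24 25 27]
(320, 330) [0.4694 0.3181 0.0302] [20 22 25]
(338, 283) [0.4737 0.2001 0.0992] [19 18 21]
(338, 300) [0.4681 0.2115 0.0579] [69 67 66]
(358, 305) [0.396  0.2659 0.0873] [153 153 146]
(336, 326) [0.4022 0.3855 0.0952] [33 29 33]
(336, 340) [0.3997 0.3901 0.0642] [225 231 227]
[[320.68505708 306.93509063]]
[[191.78003231 290.32723736]] [[185.60059116 291.3143941 ]
 [185.59448737 293.83012342]]
```

```bash
python3 - <<'E'
from h import *
P=np.load('side0.npy'); d=cam('side')
for u in (331,335,338,378,382,386):
    for v in range(322,368,3):
        p=P[v,u]
        if abs(p[0]-.287)<.06 and abs(p[1]-.583)<.1 and p[2]>.1: print((u,v),p.round(3))
c=np.array([.287,.583,.179]); y=np.array([.442,.897,0])
print(proj(d,[c+.053*y,c-.053*y]))
P=cloud(d)
for v in range(285,310,2): print(v,[P[v,u].round(3).tolist() for u in (316,320,324)])
E
```

```text
(331, 322) [0.309 0.638 0.264]
(331, 325) [0.308 0.639 0.26 ]
(331, 328) [0.308 0.639 0.256]
(331, 331) [0.309 0.637 0.25 ]
(331, 334) [0.308 0.639 0.246]
(331, 337) [0.308 0.638 0.24 ]
(331, 340) [0.308 0.638 0.235]
(331, 343) [0.308 0.638 0.23 ]
(331, 346) [0.308 0.639 0.226]
(331, 349) [0.307 0.64  0.221]
(331, 352) [0.308 0.638 0.215]
(335, 322) [0.304 0.634 0.264]
(335, 325) [0.304 0.634 0.259]
(335, 328) [0.303 0.635 0.255]
(335, 331) [0.303 0.637 0.251]
(335, 334) [0.303 0.635 0.244]
(335, 337) [0.304 0.633 0.238]
(335, 340) [0.304 0.634 0.234]
(335, 343) [0.304 0.633 0.228]
(335, 346) [0.304 0.632 0.222]
(335, 349) [0.303 0.634 0.218]
(335, 352) [0.303 0.633 0.213]
(335, 355) [0.303 0.634 0.209]
(338, 322) [0.302 0.628 0.261]
(378, 322) [0.268 0.538 0.221]
(378, 325) [0.268 0.539 0.216]
(378, 328) [0.267 0.54  0.211]
(378, 331) [0.267 0.539 0.205]
(382, 322) [0.261 0.541 0.224]
(382, 325) [0.26  0.542 0.219]
(382, 328) [0.26  0.542 0.214]
(382, 331) [0.26  0.541 0.208]
(386, 322) [0.256 0.536 0.223]
(386, 325) [0.255 0.537 0.218]
(386, 328) [0.255 0.538 0.213]
[[330.96618327 
[... 294 characters left out ...]
.473, 0.311, 0.128], [0.468, 0.3, 0.124]]
293 [[0.482, 0.313, 0.122], [0.472, 0.313, 0.124], [0.468, 0.3, 0.119]]
295 [[0.488, 0.3, 0.109], [0.473, 0.311, 0.118], [0.468, 0.301, 0.114]]
297 [[0.549, 0.168, 0.028], [0.473, 0.31, 0.112], [0.468, 0.301, 0.109]]
299 [[0.546, 0.175, 0.026], [0.477, 0.301, 0.102], [0.528, 0.163, 0.024]]
301 [[0.487, 0.302, 0.095], [0.475, 0.306, 0.099], [0.47, 0.294, 0.095]]
303 [[0.483, 0.312, 0.095], [0.475, 0.307, 0.095], [0.467, 0.303, 0.094]]
305 [[0.483, 0.312, 0.09], [0.472, 0.314, 0.094], [0.465, 0.307, 0.092]]
307 [[0.481, 0.315, 0.087], [0.473, 0.311, 0.087], [0.465, 0.305, 0.086]]
309 [[0.481, 0.316, 0.082], [0.472, 0.314, 0.083], [0.464, 0.307, 0.081]]
```

Both cloud checks put the real fingertips about 27 mm above the reported TCP: at the start 0.207 against 0.179, and here 0.108 against 0.081. The closed tips are hovering just over the cap. From here on I'll apply a +27 mm tip offset.

Request:
{"name": "step_arm", "arguments": {
  "targets": [
    [5.0,0,0,0,0,0,0],
    [5.0,0,0,0,0,0,0],
    [5.0,0,0,0,0,0,0],
    [5.0,0,0,0,0,0,0],
    [5.0,0,0,0,0,0,0]
  ]
}}

```text
clock: 4.75
tcp_pos: [0.4759, 0.3007, 0.081]
eef_rot: [0.227, 0.974, -0.0, -0.0]
contact_force: [0.7, -0.3, 0.2]
gripper_width: 0.0369
grasp_force: 0.0
```

Request:
{"name": "step_arm", "arguments": {
  "targets": [
    [5.0,0,0,1.3,0,0,0],
    [5.0,0,0,1.2,0,0,0],
    [5.0,0,0,0,0,0,0],
    [0,0,0,0,0,0,0],
    [0,0,0,0,0,0,0]
  ]
}}

```text
clock: 5.25
tcp_pos: [0.4761, 0.3007, 0.0561]
eef_rot: [0.227, 0.974, 0.0, 0.0]
contact_force: [0.4, -0.1, -0.1]
gripper_width: 0.0375
grasp_force: 0.0
```

Request:
{"name": "step_arm", "arguments": {
  "targets": [
    [0,0,0,0,0,0,0],
    [0,0,0,0,0,0,0],
    [0,0,0,0,0,0,0],
    [0,0,0,0,0,0,0]
  ]
}}

```text
clock: 5.65
tcp_pos: [0.4763, 0.3008, 0.0564]
eef_rot: [0.227, 0.974, 0.0, 0.0]
contact_force: [0.9, 1.1, 0.9]
gripper_width: 0.026
grasp_force: 30.0
```

Request:
{"name": "step_arm", "arguments": {
  "targets": [
    [0,0,0,-2,0,0,0],
    [0,0,0,-4,0,0,0],
    [0,0,0,-4,0,0,0],
    [0,0,0,-4,0,0,0],
    [0,0,0,-2.5,0,0,0]
  ]
}}

```text
clock: 6.15
tcp_pos: [0.4767, 0.3009, 0.2244]
eef_rot: [0.227, 0.974, 0.001, 0.002]
contact_force: [1.2, 0.9, -1.2]
gripper_width: 0.0254
grasp_force: 29.9
```

Request:
{"name": "step_arm", "arguments": {
  "targets": [
    [0,-1.0,-1.4,0,0,0,0],
    [0,-2,-2.9,0,0,0,0],
    [0,-2.6,-3.8,0,0,0,0],
    [0,-2.8,-4,0,0,0,0],
    [0,-2.8,-4,0,0,0,0]
  ]
}}

```text
clock: 6.65
tcp_pos: [0.5047, 0.1051, 0.2207]
eef_rot: [0.226, 0.974, -0.0, -0.0]
contact_force: [0.5, -0.2, -1.7]
gripper_width: 0.026
grasp_force: 29.9
```

Request:
{"name": "step_arm", "arguments": {
  "targets": [
    [0,-2.8,-4,0,0,0,0],
    [0,-2.6,-3.8,0,0,0,0],
    [0,-1.8,-2.6,0,0,0,0],
    [0,-1.0,-1.2,0,0,0,0],
    [0,0,0,0,0,0,0]
  ]
}}

```text
clock: 7.15
tcp_pos: [0.5275, -0.0347, 0.2206]
eef_rot: [0.228, 0.974, 0.0, -0.0]
contact_force: [-0.1, 0.4, -0.6]
gripper_width: 0.0265
grasp_force: 29.9
```

```bash
python3 - <<'E'
from h import *
d=cam('side');save(d,'s3.png',(280,160,440,300),4); go(.528,-.033,.0585); print(bot.observe()['grasp_force'])
E
```

```text
t 7.2 p [ 0.5273 -0.0333  0.2207] yaw 63.7 zdir [-0.001  0.001 -1.   ] w 0.026 F [-0.5  0.9 -1.2]
 shift if not turned (tool now) cm [-0.06  0.05 16.22]  after turn cm [-0.04  0.06 16.22]  rz -0.0
29.887448277440853
```

View pics/s3.png

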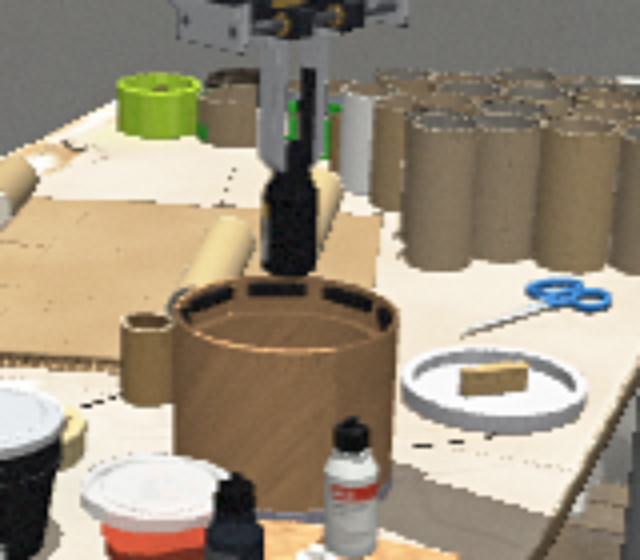

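The bottle hangs upright above the middle of the drum (crop 288,225), so I lower it.

Request:
{"name": "step_arm", "arguments": {
  "targets": [
    [0,0,0,2,0,0,0],
    [0,0,0,4,0,0,0],
    [0,0,0,4,0,0,0],
    [0,0,0,3.5,0,0,0],
    [0,0,0,1.7,0,0,0]
  ]
}}

```text
clock: 7.7
tcp_pos: [0.5248, -0.0307, 0.0653]
eef_rot: [0.226, 0.974, 0.0, -0.003]
contact_force: [-0.7, -0.5, -1.2]
gripper_width: 0.0259
grasp_force: 29.9
```

Request:
{"name": "step_arm", "arguments": {
  "targets": [
    [0,0,0,0.8,0,0,0],
    [0,0,0,0,0,0,0],
    [0,0,0,0.2,0,0,0],
    [4.5,0,0,0,0,0,0],
    [4.5,0,0,0,0,0,0]
  ]
}}

```text
clock: 8.2
tcp_pos: [0.5284, -0.0337, 0.0602]
eef_rot: [0.227, 0.974, -0.0, 0.001]
contact_force: [0.6, 0.0, 0.4]
gripper_width: 0.038
grasp_force: 0.0
```

Request:
{"name": "step_arm", "arguments": {
  "targets": [
    [4.5,0,0,0,0,0,0],
    [4.5,0,0,0,0,0,0],
    [4.5,0,0,-2,0,0,0],
    [5.0,0,0,-4,0,0,0],
    [5.0,0,0,-3,0,0,0]
  ]
}}

```text
clock: 8.7
tcp_pos: [0.5278, -0.0337, 0.1509]
eef_rot: [0.227, 0.974, -0.0, 0.001]
contact_force: [0.2, 0.0, 1.1]
gripper_width: 0.0499
grasp_force: 0.0
```

```bash
python3 - <<'E'
from h import *
go(.441,.0646,.105,70)
E
```

```text
t 8.7 p [ 0.5278 -0.0337  0.1509] yaw 63.8 zdir [ 0.001 -0.    -1.   ] w 0.0499 F [0.2 0.  1.1]
 shift if not turned (tool now) cm [12.13  4.98  4.58]  after turn cm [11.52  6.27  4.59]  rz -0.109
```

Request:
{"name": "step_arm", "arguments": {
  "targets": [
    [5,2.5,1.0,0,0,0,0],
    [5,3.6,1.5,0,0,0,0],
    [5,3.6,1.5,0,0,0,0],
    [5,2.4,1.0,1.5,0,0,0],
    [5,0,0,2.5,0,0,0]
  ]
}}

```text
clock: 9.2
tcp_pos: [0.4409, 0.0665, 0.1102]
eef_rot: [0.226, 0.974, 0.0, 0.002]
contact_force: [1.1, -0.5, -0.5]
gripper_width: 0.0502
grasp_force: 0.0
```

Request:
{"name": "step_arm", "arguments": {
  "targets": [
    [5,0,0,2.5,0,0,0],
    [5,0,0,1.8,0,0,0],
    [5,0,0,1.0,0,0,0],
    [5,0,0,0,0,0,0],
    [0,0,0,0,0,0,0]
  ]
}}

```text
clock: 9.7
tcp_pos: [0.4417, 0.0646, 0.0567]
eef_rot: [0.227, 0.974, 0.0, 0.001]
contact_force: [-0.1, 0.7, 0.6]
gripper_width: 0.0447
grasp_force: 0.0
```

Request:
{"name": "step_arm", "arguments": {
  "targets": [
    [0,0,0,0,0,0,0],
    [0,0,0,0,0,0,0],
    [0,0,0,0,0,0,0],
    [0,0,0,0,0,0,0],
    [0,0,0,0,0,0,0]
  ]
}}

```text
clock: 10.2
tcp_pos: [0.4418, 0.0646, 0.0568]
eef_rot: [0.227, 0.974, 0.0, 0.001]
contact_force: [-0.9, 0.0, 4.6]
gripper_width: 0.0233
grasp_force: 29.9
```

Request:
{"name": "step_arm", "arguments": {
  "targets": [
    [0,0,0,-2,0,0,0],
    [0,0,0,-4,0,0,0],
    [0,0,0,-4,0,0,0],
    [0,0,0,-4,0,0,0],
    [0,0,0,-2.5,0,0,0]
  ]
}}

```text
clock: 10.7
tcp_pos: [0.4417, 0.0648, 0.2238]
eef_rot: [0.227, 0.974, 0.0, 0.002]
contact_force: [0.1, 0.0, -1.5]
gripper_width: 0.0236
grasp_force: 29.8
```

```bash
python3 - <<'E'
from h import *
go(.5747,-.0273,.060,97)
E
```

```text
t 10.7 p [0.4417 0.0648 0.2238] yaw 63.8 zdir [ 0.003 -0.    -1.   ] w 0.0236 F [ 0.1  0.  -1.5]
 shift if not turned (tool now) cm [-15.95  -2.41  16.43]  after turn cm [-12.08 -10.76  16.38]  rz -0.58
```

Request:
{"name": "step_arm", "arguments": {
  "targets": [
    [0,-2,-0.3,0,0,0,0],
    [0,-3.8,-0.6,0,0,0,0],
    [0,-4.4,-0.6,0,0,0,0],
    [0,-3.8,-0.6,0,0,0,0],
    [0,-2,-0.3,0,0,0,0]
  ]
}}

```text
clock: 11.2
tcp_pos: [0.5753, -0.0291, 0.2199]
eef_rot: [0.228, 0.974, -0.0, -0.001]
contact_force: [-0.1, -0.7, -0.3]
gripper_width: 0.0238
grasp_force: 29.8
```

Request:
{"name": "step_arm", "arguments": {
  "targets": [
    [0,0,0,0.5,0,0,-0.145],
    [0,0,0,0.5,0,0,-0.145],
    [0,0,0,0.5,0,0,-0.145],
    [0,0,0,0.5,0,0,-0.145],
    [0,0,0,0,0,0,0]
  ]
}}

```text
clock: 11.7
tcp_pos: [0.5729, -0.0272, 0.1993]
eef_rot: [-0.061, 0.998, 0.001, -0.002]
contact_force: [-0.3, -0.0, -0.8]
gripper_width: 0.0233
grasp_force: 29.8
```

```bash
python3 - <<'E'
from h import *
go(.5747,-.0273,.0593,97)
E
```

```text
t 11.7 p [ 0.5729 -0.0272  0.1993] yaw 97.0 zdir [-0.003  0.001 -1.   ] w 0.0233 F [-0.3 -0.  -0.8]
 shift if not turned (tool now) cm [-0.21 -0.05 14.  ]  after turn cm [-0.17 -0.03 14.  ]  rz -0.0
```

Request:
{"name": "step_arm", "arguments": {
  "targets": [
    [0,-0.15,0,2,0,0,0],
    [0,0,0,4,0,0,0],
    [0,0,0,4,0,0,0],
    [0,0,0,2.4,0,0,0],
    [0,0,0,1.0,0,0,0]
  ]
}}

```text
clock: 12.2
tcp_pos: [0.5731, -0.0267, 0.0638]
eef_rot: [-0.06, 0.998, 0.001, -0.003]
contact_force: [-0.1, 0.2, -1.6]
gripper_width: 0.0238
grasp_force: 29.8
```

Request:
{"name": "step_arm", "arguments": {
  "targets": [
    [0,0,0,0.4,0,0,0],
    [0,0,0,0.2,0,0,0],
    [4,0,0,0,0,0,0],
    [4,0,0,0,0,0,0],
    [4,0,0,0,0,0,0]
  ]
}}

```text
clock: 12.7
tcp_pos: [0.5764, -0.0275, 0.0623]
eef_rot: [-0.061, 0.998, -0.0, 0.001]
contact_force: [-0.2, -0.9, -0.7]
gripper_width: 0.0395
grasp_force: 0.0
```

Request:
{"name": "step_arm", "arguments": {
  "targets": [
    [4,0,0,0,0,0,0],
    [4,0,0,-2,0,0,0],
    [4,0,0,-4,0,0,0],
    [5,0,0,-4,0,0,0],
    [5,0.9,1.9,0,0,0,0]
  ]
}}

```text
clock: 13.2
tcp_pos: [0.569, -0.0115, 0.1683]
eef_rot: [-0.06, 0.998, -0.002, 0.006]
contact_force: [1.3, 0.3, 0.6]
gripper_width: 0.0494
grasp_force: 0.0
```

Request:
{"name": "step_arm", "arguments": {
  "targets": [
    [5,1.6,3.6,0,0,0,0],
    [5,2,4.4,0,0,0,0],
    [5,2,4.4,0,0,0,0],
    [5,2,4.4,0,0,0,0],
    [5,2,4.4,0,0,0,0]
  ]
}}

```text
clock: 13.7
tcp_pos: [0.4412, 0.1907, 0.1605]
eef_rot: [-0.061, 0.998, 0.0, -0.0]
contact_force: [1.5, 1.0, 0.1]
gripper_width: 0.0499
grasp_force: 0.0
```

Request:
{"name": "step_arm", "arguments": {
  "targets": [
    [5,1.7,3.6,0,0,0,0],
    [5,1.2,2.4,0,0,0,0],
    [5,0.6,1.1,0,0,0,0],
    [5,0,0,2,0,0,0],
    [5,0,0,0,0,0,0]
  ]
}}

```text
clock: 14.2
tcp_pos: [0.3977, 0.2547, 0.1386]
eef_rot: [-0.061, 0.998, -0.001, -0.002]
contact_force: [0.6, -0.8, -0.3]
gripper_width: 0.0497
grasp_force: 0.0
```

```bash
python3 - <<'E'
from h import *
go(.3991,.255,.058,97)
d=cam('top');save(d,'t3.png',(280,225,362,310),6)
E
```

```text
t 14.2 p [0.3977 0.2547 0.1386] yaw 97.0 zdir [-0.004 -0.002 -1.   ] w 0.0497 F [ 0.6 -0.8 -0.3]
 shift if not turned (tool now) cm [-0.18  0.02  8.05]  after turn cm [-0.14  0.01  8.06]  rz 0.0
```

View pics/t3.png

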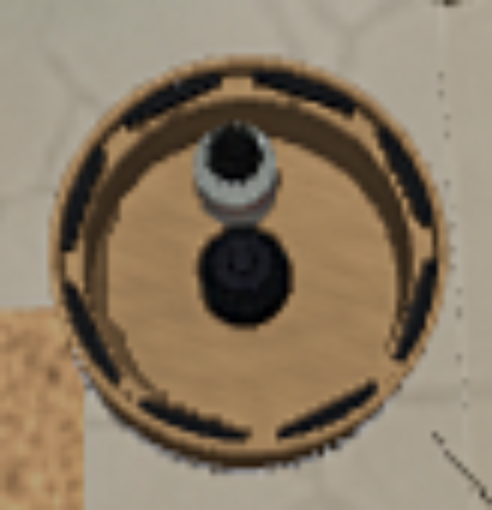

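Two bottles stand upright in the drum: black in the middle (crop 245,275) and grey behind it (235,170).

Request:
{"name": "step_arm", "arguments": {
  "targets": [
    [5,-0.1,0,2.5,0,0,0],
    [5,0,0,3.0,0,0,0],
    [5,0,0,1.7,0,0,0],
    [5,0,0,0.8,0,0,0],
    [5,0,0,0,0,0,0]
  ]
}}

```text
clock: 14.75
tcp_pos: [0.4006, 0.2549, 0.0606]
eef_rot: [-0.061, 0.998, -0.0, -0.001]
contact_force: [0.3, -0.7, 0.1]
gripper_width: 0.0501
grasp_force: 0.0
```

Request:
{"name": "step_arm", "arguments": {
  "targets": [
    [0,0,0,0,0,0,0],
    [0,0,0,0,0,0,0],
    [0,0,0,0,0,0,0],
    [0,0,0,0,0,0,0],
    [0,0,0,0,0,0,0]
  ]
}}

```text
clock: 15.25
tcp_pos: [0.4013, 0.2557, 0.0618]
eef_rot: [-0.061, 0.998, 0.0, 0.001]
contact_force: [0.2, 0.4, 3.4]
gripper_width: 0.024
grasp_force: 30.0
```

Request:
{"name": "step_arm", "arguments": {
  "targets": [
    [0,0,0,-2,0,0,0],
    [0,0,0,-4,0,0,0],
    [0,0,0,-4,0,0,0],
    [0,0,0,-4,0,0,0],
    [0,0,0,-2.5,0,0,0]
  ]
}}

```text
clock: 15.75
tcp_pos: [0.4014, 0.2559, 0.2292]
eef_rot: [-0.061, 0.998, 0.001, 0.002]
contact_force: [0.1, 0.5, -1.5]
gripper_width: 0.0246
grasp_force: 29.9
```

Request:
{"name": "step_arm", "arguments": {
  "targets": [
    [0,-0.3,-1.9,0,0,0,0],
    [0,-0.6,-3.9,0,0,0,0],
    [0,-0.7,-4.4,0,0,0,0],
    [0,-0.7,-4.6,0,0,0,0],
    [0,-0.7,-4.6,0,0,0,0]
  ]
}}

```text
clock: 16.25
tcp_pos: [0.4539, 0.0651, 0.2258]
eef_rot: [-0.061, 0.998, 0.0, -0.0]
contact_force: [1.0, 0.2, -1.0]
gripper_width: 0.0241
grasp_force: 29.9
```

Request:
{"name": "step_arm", "arguments": {
  "targets": [
    [0,-0.6,-4.4,0,0,0,0],
    [0,-0.5,-3.4,0,0,0,0],
    [0,-0.3,-2,0,0,0,0],
    [0,-0.2,-0.9,0,0,0,0],
    [0,0,0,0,0,0,0]
  ]
}}

```text
clock: 16.75
tcp_pos: [0.4829, -0.038, 0.2256]
eef_rot: [-0.06, 0.998, 0.0, -0.0]
contact_force: [-0.7, 0.0, -1.2]
gripper_width: 0.0245
grasp_force: 29.9
```

```bash
python3 - <<'E'
from h import *
go(.4813,-.0387,.06,97)
E
```

```text
t 16.75 p [ 0.4829 -0.038   0.2256] yaw 96.9 zdir [-0.001  0.001 -1.   ] w 0.0245 F [-0.7  0.  -1.2]
 shift if not turned (tool now) cm [ 0.15 -0.06 16.56]  after turn cm [ 0.17 -0.05 16.56]  rz -0.001
```

Request:
{"name": "step_arm", "arguments": {
  "targets": [
    [0,0.05,-0.05,2,0,0,0],
    [0,0,0,4,0,0,0],
    [0,0,0,4,0,0,0],
    [0,0,0,3.6,0,0,0],
    [0,0,0,1.6,0,0,0]
  ]
}}

```text
clock: 17.25
tcp_pos: [0.4796, -0.0358, 0.0703]
eef_rot: [-0.062, 0.998, 0.001, -0.003]
contact_force: [-0.3, 0.3, -2.1]
gripper_width: 0.0239
grasp_force: 29.9
```

Request:
{"name": "step_arm", "arguments": {
  "targets": [
    [0,0,0,0.7,0,0,0],
    [0,0,0,0.2,0,0,0],
    [0,0,0,0.1,0,0,0],
    [4,0,0,0,0,0,0],
    [4,0,0,0,0,0,0]
  ]
}}

```text
clock: 17.75
tcp_pos: [0.4836, -0.0384, 0.0653]
eef_rot: [-0.061, 0.998, -0.0, 0.001]
contact_force: [-0.1, -0.3, -0.1]
gripper_width: 0.0369
grasp_force: 0.0
```

Request:
{"name": "step_arm", "arguments": {
  "targets": [
    [4,0,0,0,0,0,0],
    [4,0,0,0,0,0,0],
    [4,0,0,-2,0,0,0],
    [4,0,0,-4,0,0,0],
    [5,0,0,-4,0,0,0]
  ]
}}

```text
clock: 18.25
tcp_pos: [0.4818, -0.038, 0.1647]
eef_rot: [-0.061, 0.998, 0.0, -0.001]
contact_force: [0.7, -0.8, 1.0]
gripper_width: 0.0452
grasp_force: 0.0
```

Request:
{"name": "step_arm", "arguments": {
  "targets": [
    [5,0,0,0,0,0,0.144],
    [5,0,0,0,0,0,0.144],
    [5,0,0,0,0,0,0.144],
    [5,0,0,0,0,0,0.144],
    [5,0,0,0,0,0,0.144]
  ]
}}

```text
clock: 18.75
tcp_pos: [0.4826, -0.0383, 0.1642]
eef_rot: [0.297, 0.955, 0.0, 0.0]
contact_force: [-0.2, 0.8, -0.7]
gripper_width: 0.0499
grasp_force: 0.0
```

Request:
{"name": "step_arm", "arguments": {
  "targets": [
    [5,0,0,0,0,0,0.144],
    [5,0,0,0,0,0,0.144],
    [5,0,0,0,0,0,0.144],
    [5,2,0.75,0,0,0,0],
    [5,4,1.5,0,0,0,0]
  ]
}}

```text
clock: 19.25
tcp_pos: [0.4714, 0.0239, 0.1643]
eef_rot: [0.494, 0.869, -0.0, 0.0]
contact_force: [1.4, 1.0, 0.6]
gripper_width: 0.0502
grasp_force: 0.0
```

Request:
{"name": "step_arm", "arguments": {
  "targets": [
    [5,4.4,1.7,0,0,0,0],
    [5,4.4,1.7,0,0,0,0],
    [5,4.4,1.7,0,0,0,0],
    [5,4.4,1.7,0,0,0,0],
    [5,4.4,1.7,0,0,0,0]
  ]
}}

```text
clock: 19.75
tcp_pos: [0.43, 0.259, 0.1644]
eef_rot: [0.493, 0.87, 0.0, 0.0]
contact_force: [0.5, 0.5, -0.2]
gripper_width: 0.0498
grasp_force: 0.0
```

Request:
{"name": "step_arm", "arguments": {
  "targets": [
    [5,4.4,1.6,0,0,0,0],
    [5,3.6,1.2,0,0,0,0],
    [5,2.2,0.7,0,0,0,0],
    [5,1.2,0.5,0,0,0,0],
    [5,0,0,2,0,0,0]
  ]
}}

```text
clock: 20.25
tcp_pos: [0.4078, 0.3778, 0.1467]
eef_rot: [0.492, 0.871, 0.003, 0.002]
contact_force: [0.0, -0.2, 0.3]
gripper_width: 0.0504
grasp_force: 0.0
```

```bash
python3 - <<'E'
from h import *
go(.404,.3763,.058,31)
E
```

```text
t 20.25 p [0.4078 0.3778 0.1467] yaw 31.1 zdir [ 0.005  0.003 -1.   ] w 0.0504 F [ 0.  -0.2  0.3]
 shift if not turned (tool now) cm [ 0.07 -0.46  8.87]  after turn cm [ 0.07 -0.4   8.87]  rz 0.002
```

Request:
{"name": "step_arm", "arguments": {
  "targets": [
    [5,0.05,-0.3,2.5,0,0,0],
    [5,0,0,3.5,0,0,0],
    [5,0,0,1.8,0,0,0],
    [5,0,0,0.9,0,0,0],
    [5,0,0,0,0,0,0]
  ]
}}

```text
clock: 20.75
tcp_pos: [0.4029, 0.3735, 0.056]
eef_rot: [0.493, 0.87, -0.001, -0.0]
contact_force: [-0.4, -0.2, 0.1]
gripper_width: 0.0499
grasp_force: 0.0
```

Request:
{"name": "step_arm", "arguments": {
  "targets": [
    [0,0,0,0,0,0,0],
    [0,0,0,0,0,0,0],
    [0,0,0,0,0,0,0],
    [0,0,0,0,0,0,0],
    [0,0,0,0,0,0,0]
  ]
}}

```text
clock: 21.25
tcp_pos: [0.4039, 0.3748, 0.0579]
eef_rot: [0.492, 0.87, 0.001, 0.0]
contact_force: [0.6, 0.2, 2.9]
gripper_width: 0.0229
grasp_force: 30.0
```

Request:
{"name": "step_arm", "arguments": {
  "targets": [
    [0,0,0,-2,0,0,0],
    [0,0,0,-4,0,0,0],
    [0,0,0,-4,0,0,0],
    [0,0,0,-4,0,0,0],
    [0,0,0,-2.5,0,0,0]
  ]
}}

```text
clock: 21.75
tcp_pos: [0.404, 0.3749, 0.2254]
eef_rot: [0.492, 0.87, 0.002, 0.001]
contact_force: [1.0, 0.1, -0.3]
gripper_width: 0.0234
grasp_force: 29.9
```

Request:
{"name": "step_arm", "arguments": {
  "targets": [
    [0,-2,-0.55,0,0,0,0],
    [0,-3.6,-1,0,0,0,0],
    [0,-4.2,-1.2,0,0,0,0],
    [0,-4.6,-1.3,0,0,0,0],
    [0,-4.6,-1.3,0,0,0,0]
  ]
}}

```text
clock: 22.25
tcp_pos: [0.455, 0.1824, 0.2217]
eef_rot: [0.492, 0.871, -0.0, -0.0]
contact_force: [1.7, -0.6, -1.3]
gripper_width: 0.0232
grasp_force: 29.9
```

Request:
{"name": "step_arm", "arguments": {
  "targets": [
    [0,-4.6,-1.3,0,0,0,0],
    [0,-4.6,-1.3,0,0,0,0],
    [0,-4.2,-1.2,0,0,0,0],
    [0,-2.8,-0.8,0,0,0,0],
    [0,-1.5,-0.5,0,0,0,0]
  ]
}}

```text
clock: 22.75
tcp_pos: [0.5027, 0.0039, 0.2216]
eef_rot: [0.494, 0.87, -0.0, -0.0]
contact_force: [0.6, 0.9, -1.1]
gripper_width: 0.0232
grasp_force: 29.9
```

Request:
{"name": "step_arm", "arguments": {
  "targets": [
    [0,0,0,0,0,0,0],
    [0,0,0,0,0,0,0]
  ]
}}

```text
clock: 22.95
tcp_pos: [0.5023, 0.0068, 0.2217]
eef_rot: [0.492, 0.87, 0.0, -0.0]
contact_force: [-0.0, 0.0, -2.1]
gripper_width: 0.0232
grasp_force: 29.9
```

```bash
python3 - <<'E'
from h import *
go(.5038,.0073,.06,31)
E
```

```text
t 22.95 p [0.5023 0.0068 0.2217] yaw 31.0 zdir [-0.001  0.001 -1.   ] w 0.0232 F [-0.   0.  -2.1]
 shift if not turned (tool now) cm [-0.05  0.15 16.17]  after turn cm [-0.04  0.15 16.17]  rz 0.0
```

Request:
{"name": "step_arm", "arguments": {
  "targets": [
    [0,0,0.1,2,0,0,0],
    [0,0,0,4,0,0,0],
    [0,0,0,4,0,0,0],
    [0,0,0,3.6,0,0,0],
    [0,0,0,1.6,0,0,0]
  ]
}}

```text
clock: 23.45
tcp_pos: [0.5011, 0.0085, 0.0667]
eef_rot: [0.491, 0.871, -0.001, -0.002]
contact_force: [0.4, -1.1, -0.8]
gripper_width: 0.0235
grasp_force: 29.9
```

Request:
{"name": "step_arm", "arguments": {
  "targets": [
    [0,0,0,0.7,0,0,0],
    [0,0,0,0.15,0,0,0],
    [0,0,0,0.1,0,0,0],
    [4,0,0,0,0,0,0],
    [4,0,0,0,0,0,0]
  ]
}}

```text
clock: 23.95
tcp_pos: [0.5045, 0.0064, 0.0618]
eef_rot: [0.492, 0.87, 0.0, 0.001]
contact_force: [0.1, 0.8, 0.9]
gripper_width: 0.036
grasp_force: 0.0
```

Request:
{"name": "step_arm", "arguments": {
  "targets": [
    [4,0,0,0,0,0,0],
    [4,0,0,0,0,0,0],
    [4,0,0,-2,0,0,0],
    [4,0,0,-4,0,0,0],
    [5,0,0,-4,0,0,0]
  ]
}}

```text
clock: 24.45
tcp_pos: [0.5028, 0.0066, 0.1611]
eef_rot: [0.493, 0.87, -0.0, -0.001]
contact_force: [0.6, -0.0, 1.1]
gripper_width: 0.0448
grasp_force: 0.0
```

Request:
{"name": "step_arm", "arguments": {
  "targets": [
    [5,2,0.8,0,0,0,0],
    [5,4,1.7,0,0,0,0],
    [5,4.3,1.8,0,0,0,0],
    [5,3.9,1.6,0,0,0,0],
    [5,2.1,0.9,0,0,0,0]
  ]
}}

```text
clock: 24.95
tcp_pos: [0.4771, 0.1837, 0.1608]
eef_rot: [0.491, 0.871, 0.0, 0.0]
contact_force: [0.8, -1.3, 0.1]
gripper_width: 0.0503
grasp_force: 0.0
```

Request:
{"name": "step_arm", "arguments": {
  "targets": [
    [5,1,0.4,0,0,0,0],
    [5,0,0,1,0,0,0],
    [5,0,0,1,0,0,0],
    [5,0,0,0,0,0,0]
  ]
}}

```text
clock: 25.35
tcp_pos: [0.4749, 0.1905, 0.138]
eef_rot: [0.493, 0.87, -0.001, -0.002]
contact_force: [-0.3, -1.0, -0.1]
gripper_width: 0.05
grasp_force: 0.0
```

```bash
python3 - <<'E'
from h import *
go(.4766,.1929,.064,31)
E
```

```text
t 25.35 p [0.4749 0.1905 0.138 ] yaw 30.9 zdir [-0.004 -0.001 -1.   ] w 0.05 F [-0.3 -1.  -0.1]
 shift if not turned (tool now) cm [0.11 0.3  7.4 ]  after turn cm [0.12 0.27 7.4 ]  rz -0.002
```

Request:
{"name": "step_arm", "arguments": {
  "targets": [
    [5,0.15,0.2,2.5,0,0,0],
    [5,0,0,2.9,0,0,0],
    [5,0,0,1.4,0,0,0],
    [5,0,0,0.6,0,0,0],
    [5,0,0,0,0,0,0]
  ]
}}

```text
clock: 25.85
tcp_pos: [0.477, 0.1937, 0.0661]
eef_rot: [0.493, 0.87, -0.0, -0.0]
contact_force: [-0.4, -0.5, -0.6]
gripper_width: 0.0501
grasp_force: 0.0
```

Request:
{"name": "step_arm", "arguments": {
  "targets": [
    [0,0,0,0,0,0,0],
    [0,0,0,0,0,0,0],
    [0,0,0,0,0,0,0],
    [0,0,0,0,0,0,0],
    [0,0,0,0,0,0,0]
  ]
}}

```text
clock: 26.35
tcp_pos: [0.4777, 0.1943, 0.0673]
eef_rot: [0.492, 0.87, 0.0, 0.001]
contact_force: [-1.2, 0.5, 3.5]
gripper_width: 0.0243
grasp_force: 30.0
```

Request:
{"name": "step_arm", "arguments": {
  "targets": [
    [0,0,0,-2,0,0,0],
    [0,0,0,-4,0,0,0],
    [0,0,0,-4,0,0,0],
    [0,0,0,-4,0,0,0],
    [0,0,0,-3,0,0,0]
  ]
}}

```text
clock: 26.85
tcp_pos: [0.4775, 0.1943, 0.2391]
eef_rot: [0.492, 0.87, 0.001, 0.001]
contact_force: [-0.4, -0.1, 0.0]
gripper_width: 0.024
grasp_force: 29.9
```

Request:
{"name": "step_arm", "arguments": {
  "targets": [
    [0,-2,-0.5,0,0,0,0],
    [0,-3.7,-1,0,0,0,0],
    [0,-4.3,-1.2,0,0,0,0],
    [0,-4.6,-1.3,0,0,0,0],
    [0,-4.6,-1.3,0,0,0,0]
  ]
}}

```text
clock: 27.35
tcp_pos: [0.5305, 0.0008, 0.2362]
eef_rot: [0.492, 0.87, 0.0, -0.0]
contact_force: [0.8, 0.3, 0.1]
gripper_width: 0.0239
grasp_force: 29.9
```

Request:
{"name": "step_arm", "arguments": {
  "targets": [
    [0,-3.6,-0.9,0,0,0,0],
    [0,-2.4,-0.6,0,0,0,0],
    [0,-1.5,-0.4,0,0,0,0],
    [0,0,0,0,0,0,0],
    [0,0,0,0,0,0,0]
  ]
}}

```text
clock: 27.85
tcp_pos: [0.5526, -0.071, 0.2362]
eef_rot: [0.492, 0.87, 0.0, -0.0]
contact_force: [0.3, 0.0, -0.7]
gripper_width: 0.0243
grasp_force: 29.9
```

```bash
python3 - <<'E'
from h import *
go(.5522,-.0733,.066,31)
E
```

```text
t 27.85 p [ 0.5526 -0.071   0.2362] yaw 31.0 zdir [-0.001  0.001 -1.   ] w 0.0243 F [ 0.3  0.  -0.7]
 shift if not turned (tool now) cm [-0.19 -0.16 17.02]  after turn cm [-0.18 -0.16 17.02]  rz 0.0
```

Request:
{"name": "step_arm", "arguments": {
  "targets": [
    [0,-0.2,-0.1,2,0,0,0],
    [0,0,0,4,0,0,0],
    [0,0,0,4,0,0,0],
    [0,0,0,3.8,0,0,0],
    [0,0,0,1.8,0,0,0]
  ]
}}

```text
clock: 28.35
tcp_pos: [0.5503, -0.0714, 0.0767]
eef_rot: [0.492, 0.871, -0.0, -0.003]
contact_force: [-0.1, 0.0, -1.5]
gripper_width: 0.0242
grasp_force: 29.9
```

Request:
{"name": "step_arm", "arguments": {
  "targets": [
    [0,0,0,0.8,0,0,0],
    [0,0,0,0.2,0,0,0],
    [0,0,0,0.1,0,0,0],
    [4,0,0,0,0,0,0],
    [4,0,0,0,0,0,0]
  ]
}}

```text
clock: 28.85
tcp_pos: [0.5542, -0.0743, 0.0711]
eef_rot: [0.492, 0.87, 0.0, 0.001]
contact_force: [-0.0, 0.6, -0.1]
gripper_width: 0.0369
grasp_force: 0.0
```

Request:
{"name": "step_arm", "arguments": {
  "targets": [
    [4,0,0,0,0,0,0],
    [4,0,0,0,0,0,0],
    [4,0,0,-2,0,0,0],
    [4,0,0,-4,0,0,0],
    [5,0,0,-4,0,0,0]
  ]
}}

```text
clock: 29.35
tcp_pos: [0.5524, -0.0738, 0.1701]
eef_rot: [0.493, 0.87, -0.0, -0.001]
contact_force: [0.5, 0.2, -1.0]
gripper_width: 0.0452
grasp_force: 0.0
```

Request:
{"name": "step_arm", "arguments": {
  "targets": [
    [5,0,0,-3,0,0,0.144],
    [5,0,0,0,0,0,0.144],
    [5,3,0,0,0,0,0.144],
    [5,3,0,0,0,0,0.144],
    [5,3,0,0,0,0,0.144]
  ]
}}

```text
clock: 29.85
tcp_pos: [0.543, 0.0156, 0.1998]
eef_rot: [0.77, 0.638, 0.0, 0.0]
contact_force: [1.0, -0.5, 0.0]
gripper_width: 0.0501
grasp_force: 0.0
```

Request:
{"name": "step_arm", "arguments": {
  "targets": [
    [5,4,0,0,0,0,0],
    [5,4,0,0,0,0,0],
    [5,4,0,0,0,0,0],
    [5,3,0,0,0,0,0],
    [5,0,0,0,0,0,0]
  ]
}}

```text
clock: 30.35
tcp_pos: [0.5701, 0.1654, 0.1995]
eef_rot: [0.766, 0.643, 0.0, -0.0]
contact_force: [0.0, -1.0, -0.7]
gripper_width: 0.0502
grasp_force: 0.0
```

```bash
python3 - <<'E'
from h import *
d=cam('top');P=cloud(d);save(d,'t4.png',(275,225,445,345),4)
print('cup',hullfit(d,P,(365,275,440,345),.013,.035,.018))
m=np.zeros((480,640),np.uint8); m[275:345,365:440]=((P[...,2]>.024)&(P[...,2]<.035))[275:345,365:440]
uv=np.argwhere(m)[:,::-1]; r=cv2.minAreaRect(onz(d,uv,.03)[:,:2].astype(np.float32)*1000); print('bar',r)
go(.42,-.2517,.10,134)
E
```

```text
cup (array([ 0.4195, -0.2518,  0.0774]), 712)
bar ((412.1892395019531, -272.7650146484375), (96.82343292236328, 36.473907470703125), 72.00084686279297)
t 30.4 p [0.57   0.1636 0.1995] yaw -10.1 zdir [-0. -0. -1.] w 0.0503 F [-0.1 -0.2  0. ]
 shift if not turned (tool now) cm [-43.52  -7.48   9.96]  after turn cm [ 39.64 -19.46   9.95]  rz -2.515
```

View pics/t4.png

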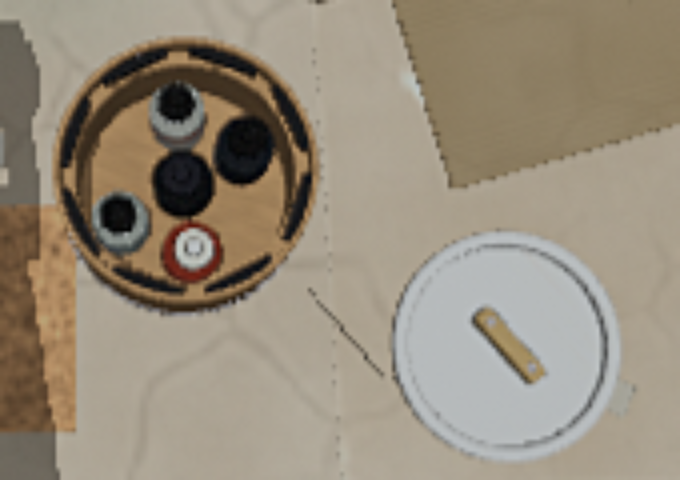

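All five bottles stand upright in the drum: black in the middle (crop 185,183) with grey (178,110), black (243,150), red (192,250) and grey (120,222) round it. The cup is unmoved at crop (507,345), and its bar runs at about 44° in the world frame.

Request:
{"name": "step_arm", "arguments": {
  "targets": [
    [5,0,0,0,0,0,0.126],
    [5,0,0,0,0,0,0.126],
    [5,0,0,0,0,0,0.126],
    [5,0,0,0,0,0,0.126],
    [5,0,0,0,0,0,0.126]
  ]
}}

```text
clock: 30.9
tcp_pos: [0.57, 0.1609, 0.1996]
eef_rot: [0.93, 0.369, -0.0, 0.0]
contact_force: [0.1, -0.1, 0.4]
gripper_width: 0.0501
grasp_force: 0.0
```

Request:
{"name": "step_arm", "arguments": {
  "targets": [
    [5,-2,1,0,0,0,0],
    [5,-3.6,1.8,0,0,0,0],
    [5,-4.2,2.1,0,0,0,0],
    [5,-4.2,2.1,0,0,0,0],
    [5,-4.2,2.1,0,0,0,0]
  ]
}}

```text
clock: 31.4
tcp_pos: [0.4999, -0.0316, 0.1996]
eef_rot: [0.929, 0.371, 0.0, 0.0]
contact_force: [0.4, -0.5, 0.1]
gripper_width: 0.0502
grasp_force: 0.0
```

Request:
{"name": "step_arm", "arguments": {
  "targets": [
    [5,-4.2,2.1,0,0,0,0],
    [5,-4.2,2.1,0,0,0,0],
    [5,-4.2,2.1,0,0,0,0],
    [5,-4.2,2.1,0,0,0,0],
    [5,-2.8,1.3,0,0,0,0]
  ]
}}

```text
clock: 31.9
tcp_pos: [0.4242, -0.2379, 0.1998]
eef_rot: [0.929, 0.37, -0.0, 0.001]
contact_force: [1.4, -0.0, 0.5]
gripper_width: 0.0501
grasp_force: 0.0
```

Request:
{"name": "step_arm", "arguments": {
  "targets": [
    [5,-1.8,0.8,0,0,0,0],
    [5,0,0,4,0,0,0],
    [5,0,0,4,0,0,0],
    [5,0,0,3,0,0,0],
    [5,0,0,0,0,0,0]
  ]
}}

```text
clock: 32.4
tcp_pos: [0.4151, -0.2509, 0.0853]
eef_rot: [0.929, 0.371, -0.002, -0.004]
contact_force: [-1.1, 0.4, -0.4]
gripper_width: 0.0501
grasp_force: 0.0
```

Request:
{"name": "step_arm", "arguments": {
  "targets": [
    [5,0,0,0,0,0,0],
    [5,0,0,0,0,0,0]
  ]
}}

```text
clock: 32.6
tcp_pos: [0.4198, -0.2542, 0.0918]
eef_rot: [0.928, 0.372, 0.001, 0.002]
contact_force: [0.6, 0.2, -0.3]
gripper_width: 0.0501
grasp_force: 0.0
```

```bash
python3 - <<'E'
from h import *
go(.4195,-.2518,-.015,-46.3)
d=cam('side');P=cloud(d);save(d,'s4.png',(330,180,450,280),5)
print(proj(d,[bot.observe()['tcp_pos']+[0,0,.027],[.4195,-.2518,.03]]))
t=cam('top');Q=cloud(t);q=Q[275:345,365:440].reshape(-1,3);q=q[(q[:,2]>.006)&(q[:,2]<.024)&(abs(np.hypot(q[:,0]-.4195,q[:,1]+.2518)-.073)<.012)]
h=cv2.convexHull(q[:,:2].astype(np.float32))[:,0].astype(float);print('cup cloud',cfit(h),len(h), 'table',np.nanmedian(Q[330:345,340:360,2]))
E
```

```text
t 32.6 p [ 0.4198 -0.2542  0.0918] yaw -46.4 zdir [ 0.003 -0.003 -1.   ] w 0.0501 F [ 0.6  0.2 -0.3]
 shift if not turned (tool now) cm [ 0.14 -0.23 10.68]  after turn cm [ 0.14 -0.19 10.68]  rz -0.001
[[405.10484228 226.21553903]
 [403.15697027 251.3686916 ]]
cup cloud (np.float64(0.42084536986318966), np.float64(-0.24641920093986958), np.float64(0.07322002455307469)) 18 table -0.0016725090120930405
```

View pics/s4.png

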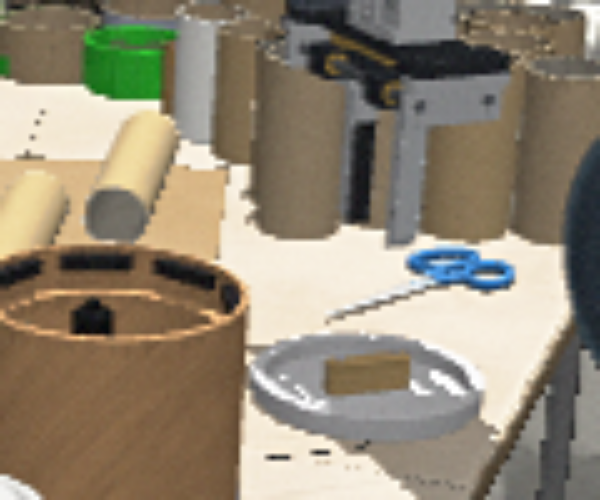

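The side crop shows both fingertips (357,222) and (400,243) straddling the bar line (368,372). The tip offset is confirmed.

Request:
{"name": "step_arm", "arguments": {
  "targets": [
    [5,0.1,-0.15,2.5,0,0,0],
    [5,0,0,4,0,0,0],
    [5,0,0,2.2,0,0,0],
    [5,0,0,1,0,0,0],
    [5,0,0,0,0,0,0]
  ]
}}

```text
clock: 33.2
tcp_pos: [0.4184, -0.2508, -0.0077]
eef_rot: [0.928, 0.372, -0.0, -0.0]
contact_force: [-0.9, -0.6, -0.0]
gripper_width: 0.05
grasp_force: 0.0
```

Request:
{"name": "step_arm", "arguments": {
  "targets": [
    [5,0,0,0,0,0,0],
    [5,0,0,0.4,0,0,0],
    [5,0,0,0.3,0,0,0],
    [5,0,0,0,0,0,0],
    [5,0,0,0,0,0,0]
  ]
}}

```text
clock: 33.7
tcp_pos: [0.4186, -0.251, -0.0143]
eef_rot: [0.928, 0.372, 0.0, 0.0]
contact_force: [0.4, 0.1, -0.2]
gripper_width: 0.0497
grasp_force: 0.0
```

```bash
python3 - <<'E'
from h import *
go(.4195,-.2518,-.015,-46.3)
E
```

```text
t 33.7 p [ 0.4186 -0.251  -0.0143] yaw -46.4 zdir [ 0. -0. -1.] w 0.0497 F [ 0.4  0.1 -0.2]
 shift if not turned (tool now) cm [0.01 0.12 0.07]  after turn cm [0.01 0.12 0.07]  rz -0.001
```

Request:
{"name": "step_arm", "arguments": {
  "targets": [
    [0,0,0,0,0,0,0],
    [0,0,0,0,0,0,0],
    [0,0,0,0,0,0,0],
    [0,0,0,0,0,0,0],
    [0,0,0,0,0,0,0]
  ]
}}

```text
clock: 34.2
tcp_pos: [0.4187, -0.2511, -0.0144]
eef_rot: [0.928, 0.372, 0.0, 0.0]
contact_force: [0.6, 0.2, -0.5]
gripper_width: 0.0135
grasp_force: 29.7
```

Request:
{"name": "step_arm", "arguments": {
  "targets": [
    [0,0,0,0,0,0,0],
    [0,0,0,0,0,0,0],
    [0,0,0,-1,0,0,0],
    [0,0,0,-3,0,0,0],
    [0,0,0,-4,0,0,0]
  ]
}}

```text
clock: 34.7
tcp_pos: [0.4166, -0.2491, 0.0647]
eef_rot: [0.928, 0.372, -0.001, -0.003]
contact_force: [0.4, -0.6, -0.9]
gripper_width: 0.014
grasp_force: 29.7
```

Request:
{"name": "step_arm", "arguments": {
  "targets": [
    [0,0,0,-4,0,0,0],
    [0,0,0,-3,0,0,0],
    [0,0,0,-2,0,0,0],
    [0,0,0,0,0,0,0],
    [0,0,0,0,0,0,0]
  ]
}}

```text
clock: 35.2
tcp_pos: [0.418, -0.2505, 0.155]
eef_rot: [0.928, 0.372, -0.0, -0.0]
contact_force: [-0.1, -0.3, -3.3]
gripper_width: 0.0138
grasp_force: 29.7
```

Request:
{"name": "step_arm", "arguments": {
  "targets": [
    [0,1,-0.4,0,0,0,0],
    [0,2.4,-0.8,0,0,0,0],
    [0,3.6,-1.3,0,0,0,0],
    [0,4,-1.4,0,0,0,0],
    [0,4,-1.4,0,0,0,0]
  ]
}}

```text
clock: 35.7
tcp_pos: [0.4899, -0.1065, 0.1536]
eef_rot: [0.928, 0.372, -0.001, -0.001]
contact_force: [0.5, -0.7, -2.3]
gripper_width: 0.0137
grasp_force: 29.7
```

Request:
{"name": "step_arm", "arguments": {
  "targets": [
    [0,3.6,-1.3,0,0,0,0],
    [0,2.4,-0.8,0,0,0,0],
    [0,1.4,-0.5,0,0,0,0],
    [0,0.5,-0.3,0,0,0,0],
    [0,0,0,0,0,0,0]
  ]
}}

```text
clock: 36.2
tcp_pos: [0.527, -0.0332, 0.1546]
eef_rot: [0.928, 0.372, -0.001, -0.0]
contact_force: [-0.0, -1.0, -1.7]
gripper_width: 0.0141
grasp_force: 29.7
```

Request:
{"name": "step_arm", "arguments": {
  "targets": [
    [0,0,0,0,0,0,0],
    [0,0,0,0,0,0,0]
  ]
}}

```text
clock: 36.4
tcp_pos: [0.5272, -0.0345, 0.1554]
eef_rot: [0.929, 0.371, -0.0, 0.0]
contact_force: [-0.0, -0.4, -2.0]
gripper_width: 0.0139
grasp_force: 29.7
```

```bash
python3 - <<'E'
from h import *
go(.528,-.033,.115,-46.3)
t=cam('top');Q=cloud(t);save(t,'t5.png',(270,215,375,315),6)
d=cam('side');P=cloud(d);save(d,'s5.png',(320,170,420,290),5)
for nm,C in(('top',Q),('side',P)):
    q=C.reshape(-1,3);r=np.hypot(q[:,0]-.528,q[:,1]+.033);q=q[(r<.09)&(r>.06)&(q[:,2]>.16)&(q[:,2]<.185)]
    h=cv2.convexHull(q[:,:2].astype(np.float32))[:,0].astype(float); print(nm,len(q),np.round(np.median(q,0),4),np.percentile(q[:,2],[5,50,95]).round(4))
    a=np.degrees(np.arctan2(h[:,1]+.033,h[:,0]-.528)); h=h[np.hypot(h[:,0]-.528,h[:,1]+.033)>.07]; print(np.round(cfit(h),4),np.sort(a).round())
E
```

```text
t 36.4 p [ 0.5272 -0.0345  0.1554] yaw -46.4 zdir [-0. -0. -1.] w 0.0139 F [-0.  -0.4 -2. ]
 shift if not turned (tool now) cm [ 0.16 -0.06  4.04]  after turn cm [ 0.16 -0.06  4.04]  rz -0.002
top 16 [ 0.5081 -0.1001  0.1834] [0.1719 0.1834 0.1843]
[ 0.5179 -0.0502  0.0593] [-129. -111.  -95.   85.   87.]
side 358 [0.5099 0.0133 0.1786] [0.1721 0.1786 0.1845]
[ 0.5259 -0.0311  0.0764] [-174. -171. -133. -108.  -94.  -56.  -51.  -44.  -26.  -17.   -6.    1.
   30.   32.   45.   58.   71.   84.   91.  108.  122.  133.  142.  149.
  154.  168.  173.]
```

View pics/s5.png

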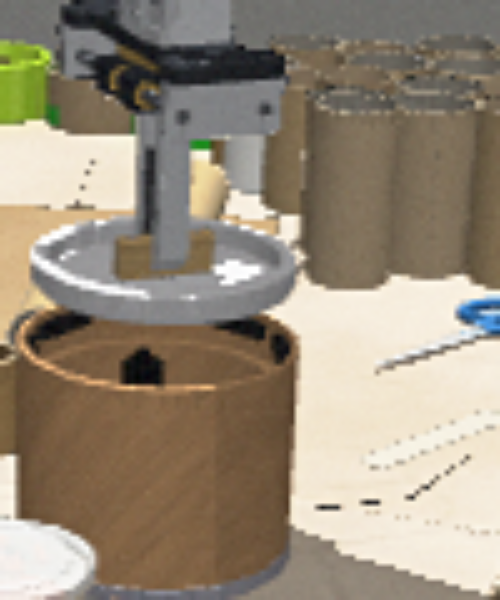

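The side crop shows the cup level on the bar, centred roughly over the drum: cup extents x 30–298, drum rim 15–299. I'll measure the offset between them with the same camera.

```bash
python3 - <<'E'
from h import *
d=cam('side');P=cloud(d);q=P.reshape(-1,3)
def fit(zlo,zhi,r0,c,z):
    c=np.array(c)
    for _ in range(4):
        D=q[:,:2]-c; r=np.hypot(*D.T); k=(abs(r-r0)<.008)&(q[:,2]>zlo)&(q[:,2]<zhi)
        a=np.degrees(np.arctan2(D[:,1],D[:,0]))
        pts=[]
        for b in range(-180,180,10):
            s=k&(a>=b)&(a<b+10)
            if s.sum()>=2: i=np.where(s)[0]; pts.append(q[i[np.argsort(r[i])[-max(1,len(i)//6):]],:2].mean(0))
        pts=np.array(pts); f=cfit(pts); c=np.array(f[:2])
    print(np.round(f,4),len(pts))
fit(.168,.19,.078,(.527,-.033),0); fit(.172,.19,.078,(.527,-.033),0)
fit(.122,.14,.084,(.527,-.033),0); fit(.126,.14,.084,(.527,-.033),0)
# lateral silhouette: columns extremes of cup and drum rim, each as tangent rays
cam_c=-d['R'].T@d['t']
def lat(zlo,zhi,zc,rad):
    m=((P[...,2]>zlo)&(P[...,2]<zhi)&(np.hypot(P[...,0]-.527,P[...,1]+.033)<.09)).astype(np.uint8)
    ys,xs=np.where(m); out=[]
    for x in (xs.min(),xs.max()):
        v=ray(d,[(x,ys[xs==x].mean())])[1][0]; out.append(np.arctan2(v[1],v[0]))
    print('bearing mid deg',np.degrees(np.mean(out)).round(3),'half',np.degrees(abs(out[0]-out[1])/2).round(3), xs.min(),xs.max())
lat(.165,.19,0,0);lat(.122,.14,0,0)
print('bearing of (.528,-.033)',np.degrees(np.arctan2(-.033-cam_c[1],.528-cam_c[0])).round(3))
E
```

```text
[ 0.5269 -0.0336  0.0777] 34
[ 0.5269 -0.0336  0.0777] 34
[ 0.528  -0.0314  0.0835] 29
[ 0.5282 -0.0319  0.0839] 28
bearing mid deg -69.947 half 3.455 326 378
bearing mid deg -69.883 half 3.773 323 379
bearing of (.528,-.033) -69.896
```

Request:
{"name": "step_arm", "arguments": {
  "targets": [
    [0,0.2,0,1,0,0,0],
    [0,0,0,1.2,0,0,0],
    [0,0,0,0.8,0,0,0],
    [0,0,0,0.2,0,0,0],
    [0,0,0,0,0,0,0]
  ]
}}

```text
clock: 37.05
tcp_pos: [0.5285, -0.032, 0.1226]
eef_rot: [0.928, 0.372, -0.001, -0.0]
contact_force: [0.6, 0.3, -2.1]
gripper_width: 0.0137
grasp_force: 29.7
```

Request:
{"name": "step_arm", "arguments": {
  "targets": [
    [0,0,0,0.2,0,0,0],
    [0,0,0,0.1,0,0,0],
    [0,0,0,0.1,0,0,0],
    [0,0,0,0.1,0,0,0],
    [0,0,0,0,0,0,0]
  ]
}}

```text
clock: 37.55
tcp_pos: [0.529, -0.0321, 0.1184]
eef_rot: [0.928, 0.372, -0.0, -0.0]
contact_force: [-0.1, -0.5, -1.7]
gripper_width: 0.0138
grasp_force: 29.7
```

Request:
{"name": "step_arm", "arguments": {
  "targets": [
    [0,0,0,0.1,0,0,0],
    [0,0,0,0,0,0,0]
  ]
}}

```text
clock: 37.75
tcp_pos: [0.529, -0.0321, 0.1174]
eef_rot: [0.928, 0.372, -0.0, -0.0]
contact_force: [0.6, 0.6, -3.1]
gripper_width: 0.014
grasp_force: 29.7
```

```bash
python3 - <<'E'
from h import *
go(.528,-.033,.115,-46.3); print(bot.observe()['wrist_torque'])
E
```

```text
t 37.75 p [ 0.529  -0.0321  0.1174] yaw -46.4 zdir [-0.  0. -1.] w 0.014 F [ 0.6  0.6 -3.1]
 shift if not turned (tool now) cm [-0.13 -0.01  0.24]  after turn cm [-0.13 -0.01  0.24]  rz -0.001
[-0.0750366   0.15342249 -0.02789594]
```

Request:
{"name": "step_arm", "arguments": {
  "targets": [
    [0,0,0,0.1,0,0,0],
    [0,0,0,0,0,0,0]
  ]
}}

```text
clock: 37.95
tcp_pos: [0.529, -0.0321, 0.1164]
eef_rot: [0.928, 0.372, -0.0, -0.0]
contact_force: [0.4, -0.4, -2.2]
gripper_width: 0.0136
grasp_force: 29.7
```

Request:
{"name": "step_arm", "arguments": {
  "targets": [
    [0,0,0,0.05,0,0,0],
    [0,0,0,0,0,0,0]
  ]
}}

```text
clock: 38.15
tcp_pos: [0.529, -0.0322, 0.1159]
eef_rot: [0.928, 0.372, -0.0, -0.0]
contact_force: [0.5, 0.1, -2.5]
gripper_width: 0.0136
grasp_force: 29.7
```

Still no contact, so it's about a millimetre above the shoes. I'll release gently, lift straight up, close the fingers and look.

Request:
{"name": "step_arm", "arguments": {
  "targets": [
    [0,0,0,0.05,0,0,0],
    [0,0,0,0,0,0,0],
    [4.5,0,0,0,0,0,0],
    [4.5,0,0,0,0,0,0],
    [4.5,0,0,0,0,0,0]
  ]
}}

```text
clock: 38.65
tcp_pos: [0.5294, -0.0323, 0.1159]
eef_rot: [0.928, 0.372, 0.0, 0.0]
contact_force: [-0.1, 0.2, -0.6]
gripper_width: 0.0346
grasp_force: 0.0
```

Request:
{"name": "step_arm", "arguments": {
  "targets": [
    [4.5,0,0,0,0,0,0],
    [4.5,0,0,0,0,0,0],
    [4.5,0,0,-1,0,0,0],
    [4.5,0,0,-3,0,0,0],
    [0,0,0,-2,0,0,0]
  ]
}}

```text
clock: 39.15
tcp_pos: [0.5296, -0.0323, 0.1778]
eef_rot: [0.928, 0.372, 0.001, 0.001]
contact_force: [0.6, -0.0, 0.1]
gripper_width: 0.0402
grasp_force: 0.0
```

Request:
{"name": "step_arm", "arguments": {
  "targets": [
    [0,0,0,0,0,0,0],
    [0,0,0,0,0,0,0],
    [0,0,0,0,0,0,0],
    [0,0,0,0,0,0,0],
    [0,0,0,0,0,0,0]
  ]
}}

```text
clock: 39.65
tcp_pos: [0.5284, -0.032, 0.1744]
eef_rot: [0.928, 0.372, -0.001, -0.001]
contact_force: [0.2, -0.3, 0.4]
gripper_width: 0.0016
grasp_force: 0.0
```

```bash
cat > cupz.py <<'E'
from h import *
def rep(c=(.528,-.033),lo=.13,hi=.16):
    for n in('side','top'):
        P=cloud(cam(n)).reshape(-1,3); r=np.hypot(P[:,0]-c[0],P[:,1]-c[1])
        k=(r>.066)&(r<.0785)&(P[:,2]>lo)&(P[:,2]<hi); q=P[k]; k2=(r>.081)&(r<.0845)&(P[:,2]>.128)&(P[:,2]<.142)
        A=np.c_[q[:,0]-c[0],q[:,1]-c[1],np.ones(len(q))]; w=np.ones(len(q),bool)
        for _ in range(6):
            s=np.linalg.lstsq(A[w],q[w,2],rcond=None)[0]; e=q[:,2]-A@s; w=abs(e)<max(.0015,1.5*e[w].std())
        a=np.degrees(np.arctan2(s[1],s[0]))
        print(n,'rim z',s[2].round(4),'slope',s[:2].round(4),'high side deg',a.round(),'n',w.sum(),len(q),'drum rim z',np.median(P[k2,2]).round(4),k2.sum())
E
python3 - <<'E'
from cupz import *
rep(); go(.528,-.033,.12,-46.3)
d=cam('side');save(d,'s6.png',(310,170,410,290),5)
E
```

```text
side rim z 0.1471 slope [-0.0023 -0.0042] high side deg -119.0 n 258 521 drum rim z 0.133 114
top rim z 0.1408 slope [-0.0066 -0.0999] high side deg -94.0 n 43 75 drum rim z 0.1333 33
t 39.75 p [ 0.5287 -0.0321  0.1749] yaw -46.4 zdir [-0.001  0.    -1.   ] w -0.0 F [-0.1  0.2  0.4]
 shift if not turned (tool now) cm [-0.11  0.02  5.49]  after turn cm [-0.11  0.01  5.49]  rz -0.001
```

View pics/s6.png

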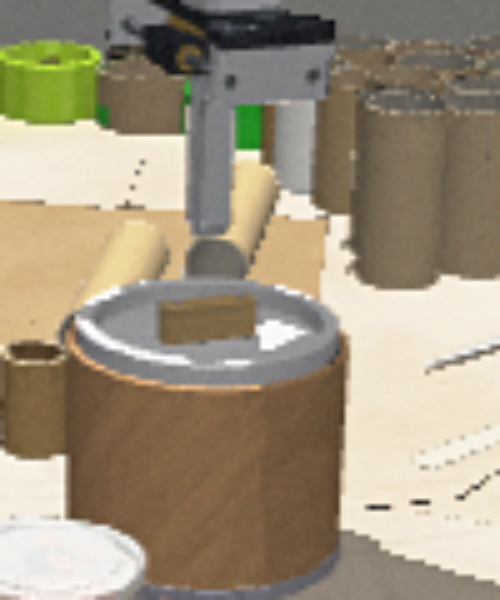

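The cup sits level in the mouth: rim about 14 mm above the drum rim, slope under 0.005. Now the rim taps, with closed fingers at ±tool x first.

Request:
{"name": "step_arm", "arguments": {
  "targets": [
    [0,3.6,0,0,0,0,0],
    [0,3.5,0,0,0,0,0],
    [0,0,0,2.5,0,0,0],
    [0,0,0,2.0,0,0,0],
    [0,0,0,0,0,0,0]
  ]
}}

```text
clock: 40.3
tcp_pos: [0.5781, 0.0174, 0.1271]
eef_rot: [0.928, 0.372, -0.003, -0.002]
contact_force: [0.1, 0.1, -0.0]
gripper_width: 0.0007
grasp_force: 0.0
```

Request:
{"name": "step_arm", "arguments": {
  "targets": [
    [0,0,0,0,0,0,0],
    [0,0,0,0.3,0,0,0],
    [0,0,0,0.2,0,0,0],
    [0,0,0,0,0,0,0]
  ]
}}

```text
clock: 40.7
tcp_pos: [0.5806, 0.0167, 0.126]
eef_rot: [0.928, 0.372, 0.0, 0.0]
contact_force: [0.4, 0.5, 0.1]
gripper_width: 0.0004
grasp_force: 0.0
```

Request:
{"name": "step_arm", "arguments": {
  "targets": [
    [0,0,0,0.2,0,0,0],
    [0,0,0,0,0,0,0]
  ]
}}

```text
clock: 40.9
tcp_pos: [0.5803, 0.0168, 0.1235]
eef_rot: [0.928, 0.372, -0.0, 0.0]
contact_force: [0.4, -0.1, -1.4]
gripper_width: 0.0005
grasp_force: 0.0
```

```bash
python3 - <<'E'
from h import *
go(.528+.0723*.72,-.033+.0691*.72,.12,-46.3)
E
```

```text
t 40.9 p [0.5803 0.0168 0.1235] yaw -46.4 zdir [-0. -0. -1.] w 0.0005 F [ 0.4 -0.1 -1.4]
 shift if not turned (tool now) cm [-0.02 -0.02  0.35]  after turn cm [-0.02 -0.02  0.35]  rz -0.001
```

Request:
{"name": "step_arm", "arguments": {
  "targets": [
    [0,0,0,0.2,0,0,0],
    [0,0,0,0,0,0,0]
  ]
}}

```text
clock: 41.1
tcp_pos: [0.5807, 0.0168, 0.1226]
eef_rot: [0.928, 0.372, 0.0, 0.0]
contact_force: [-2.6, 0.1, 5.6]
gripper_width: 0.0004
grasp_force: 2.6
```

Request:
{"name": "step_arm", "arguments": {
  "targets": [
    [0,0,0,0.15,0,0,0],
    [0,0,0,0,0,0,0]
  ]
}}

```text
clock: 41.3
tcp_pos: [0.5809, 0.017, 0.1222]
eef_rot: [0.928, 0.372, 0.0, 0.0]
contact_force: [-5.0, 1.2, 9.6]
gripper_width: -0.0
grasp_force: 5.0
```

Request:
{"name": "step_arm", "arguments": {
  "targets": [
    [0,0,0,0.15,0,0,0],
    [0,0,0,0,0,0,0]
  ]
}}

```text
clock: 41.5
tcp_pos: [0.5813, 0.0173, 0.1215]
eef_rot: [0.928, 0.372, 0.001, 0.0]
contact_force: [-4.8, 1.5, 13.2]
gripper_width: 0.0005
grasp_force: 6.4
```

Request:
{"name": "step_arm", "arguments": {
  "targets": [
    [0,0,0,0.15,0,0,0],
    [0,0,0,0,0,0,0]
  ]
}}

```text
clock: 41.7
tcp_pos: [0.5817, 0.0176, 0.1205]
eef_rot: [0.928, 0.372, 0.001, -0.0]
contact_force: [-5.0, 3.8, 14.6]
gripper_width: 0.0002
grasp_force: 7.3
```

Request:
{"name": "step_arm", "arguments": {
  "targets": [
    [0,0,0,0.15,0,0,0],
    [0,0,0,0,0,0,0]
  ]
}}

```text
clock: 41.9
tcp_pos: [0.5822, 0.0178, 0.1196]
eef_rot: [0.928, 0.372, 0.002, -0.0]
contact_force: [-5.5, 4.4, 16.7]
gripper_width: 0.0005
grasp_force: 8.0
```

```bash
python3 -c "
from cupz import *
rep()"
```

```text
side rim z 0.1506 slope [-0.0723 -0.0667] high side deg -137.0 n 247 471 drum rim z 0.1334 112
top rim z 0.1503 slope [-0.0661 -0.0815] high side deg -129.0 n 211 448 drum rim z 0.1334 117
```

The cup rocks about 0.1 rad under one-sided load, with the far side lifting. I'm backing off now.

Request:
{"name": "step_arm", "arguments": {
  "targets": [
    [0,0,0,-0.3,0,0,0],
    [0,0,0,-0.4,0,0,0],
    [0,0,0,-0.8,0,0,0],
    [0,0,0,-1.5,0,0,0],
    [0,0,0,0,0,0,0]
  ]
}}

```text
clock: 42.5
tcp_pos: [0.5821, 0.0165, 0.1482]
eef_rot: [0.928, 0.372, 0.002, 0.001]
contact_force: [0.6, -0.4, 1.1]
gripper_width: 0.0005
grasp_force: 0.0
```

```bash
python3 -c "
from cupz import *
rep(); go(.528-.0723*.72,-.033-.0691*.72,.14,-46.3)"
```

```text
side rim z 0.1473 slope [ 0.0019 -0.0018] high side deg -45.0 n 245 509 drum rim z 0.134 109
top rim z 0.1463 slope [-0.0038 -0.0053] high side deg -126.0 n 222 485 drum rim z 0.1331 119
t 42.6 p [0.5808 0.0167 0.1461] yaw -46.4 zdir [ 0.001 -0.    -1.   ] w 0.0004 F [1.  0.6 0.4]
 shift if not turned (tool now) cm [-14.45  -0.04   0.6 ]  after turn cm [-14.45  -0.05   0.61]  rz -0.001
```

Released, the cup is level again. The two near shoes sank about 2.5 mm while the cup rests on the others, so smaller sinks of about 2 mm per tap are safe (tilt near 0.06 rad). Next is the opposite side.

Request:
{"name": "step_arm", "arguments": {
  "targets": [
    [0,-2.5,0,-0.2,0,0,0],
    [0,-4.5,0,0,0,0,0],
    [0,-4.5,0,0,0,0,0],
    [0,-2.9,0,0,0,0,0],
    [0,0,0,0.8,0,0,0]
  ]
}}

```text
clock: 43.1
tcp_pos: [0.475, -0.0843, 0.1397]
eef_rot: [0.929, 0.37, 0.0, 0.001]
contact_force: [0.7, -0.1, 0.5]
gripper_width: 0.0005
grasp_force: 0.0
```

Request:
{"name": "step_arm", "arguments": {
  "targets": [
    [0,0,0,0.9,0,0,0],
    [0,0,0,0.5,0,0,0],
    [0,0,0,0,0,0,0],
    [0,0,0,0,0,0,0]
  ]
}}

```text
clock: 43.5
tcp_pos: [0.4765, -0.0819, 0.1252]
eef_rot: [0.928, 0.372, -0.0, -0.0]
contact_force: [-0.4, -1.1, 0.2]
gripper_width: 0.0002
grasp_force: 0.0
```

Request:
{"name": "step_arm", "arguments": {
  "targets": [
    [0,0,0,0.2,0,0,0],
    [0,0,0,0.15,0,0,0],
    [0,0,0,0.15,0,0,0],
    [0,0,0,0,0,0,0]
  ]
}}

```text
clock: 43.9
tcp_pos: [0.4767, -0.0825, 0.1224]
eef_rot: [0.928, 0.372, 0.0, 0.0]
contact_force: [-3.9, 2.5, 10.3]
gripper_width: 0.0005
grasp_force: 5.2
```

Request:
{"name": "step_arm", "arguments": {
  "targets": [
    [0,0,0,0.15,0,0,0],
    [0,0,0,0.1,0,0,0],
    [0,0,0,0,0,0,0]
  ]
}}

```text
clock: 44.2
tcp_pos: [0.4764, -0.083, 0.1211]
eef_rot: [0.928, 0.372, -0.001, 0.0]
contact_force: [-10.6, 1.9, 17.9]
gripper_width: 0.0005
grasp_force: 8.9
```

```bash
python3 -c "
from cupz import *
rep(); go(.528-.0723*.72,-.033-.0691*.72,.14,-46.3)"
```

```text
side rim z 0.1483 slope [0.0279 0.0291] high side deg 46.0 n 282 558 drum rim z 0.1329 111
top rim z 0.1482 slope [0.0289 0.0363] high side deg 51.0 n 231 517 drum rim z 0.1334 135
t 44.3 p [ 0.4764 -0.083   0.1211] yaw -46.3 zdir [-0.001 -0.001 -1.   ] w 0.0007 F [-9.6  1.1 16.5]
 shift if not turned (tool now) cm [-0.02 -0.05 -1.89]  after turn cm [-0.02 -0.05 -1.89]  rz -0.0
```

Request:
{"name": "step_arm", "arguments": {
  "targets": [
    [0,0,0,0.1,0,0,0],
    [0,0,0,0.05,0,0,0],
    [0,0,0,0,0,0,0]
  ]
}}

```text
clock: 44.6
tcp_pos: [0.4762, -0.0834, 0.12]
eef_rot: [0.928, 0.372, -0.001, 0.001]
contact_force: [-11.1, 0.7, 20.5]
gripper_width: 0.0003
grasp_force: 10.5
```

```bash
python3 -c "
from cupz import *
rep()"
```

```text
side rim z 0.1496 slope [0.053  0.0509] high side deg 44.0 n 278 554 drum rim z 0.1324 110
top rim z 0.1497 slope [0.0411 0.057 ] high side deg 54.0 n 207 510 drum rim z 0.1333 136
```

Request:
{"name": "step_arm", "arguments": {
  "targets": [
    [0,0,0,-0.3,0,0,0],
    [0,0,0,-0.4,0,0,0],
    [0,0,0,-0.8,0,0,0],
    [0,0,0,-1.7,0,0,0],
    [0,0,0,0,0,0,0]
  ]
}}

```text
clock: 45.2
tcp_pos: [0.4778, -0.0832, 0.1508]
eef_rot: [0.928, 0.372, 0.002, 0.002]
contact_force: [0.5, -0.1, -0.4]
gripper_width: 0.0003
grasp_force: 0.0
```

```bash
python3 -c "
from cupz import *
rep(); go(.528+.0691*.66,-.033-.0723*.66,.1255,-46.3);go(.528-.0691*.66,-.033+.0723*.66,.1255,-46.3)"
```

```text
side rim z 0.147 slope [-0.0004 -0.0061] high side deg -94.0 n 256 512 drum rim z 0.1328 121
top rim z 0.1466 slope [-0.0025  0.0033] high side deg 127.0 n 198 461 drum rim z 0.1334 134
t 45.3 p [ 0.4764 -0.0826  0.1485] yaw -46.3 zdir [ 0.001 -0.    -1.   ] w 0.0004 F [-0.1  0.1 -0.1]
 shift if not turned (tool now) cm [7.17 6.57 2.31]  after turn cm [7.16 6.58 2.3 ]  rz -0.001
t 45.3 p [ 0.4764 -0.0826  0.1485] yaw -46.3 zdir [ 0.001 -0.    -1.   ] w 0.0004 F [-0.1  0.1 -0.1]
 shift if not turned (tool now) cm [ 7.15 -6.63  2.3 ]  after turn cm [ 7.16 -6.62  2.3 ]  rz -0.001
```

Request:
{"name": "step_arm", "arguments": {
  "targets": [
    [0,1.6,1.5,0,0,0,0],
    [0,2.4,2.2,0,0,0,0],
    [0,2.0,1.8,0,0,0,0],
    [0,1.15,1.1,0,0,0,0],
    [0,0,0,0.9,0,0,0]
  ]
}}

```text
clock: 45.8
tcp_pos: [0.5751, -0.0811, 0.1392]
eef_rot: [0.928, 0.372, 0.0, 0.0]
contact_force: [-0.0, -1.1, 1.7]
gripper_width: 0.0002
grasp_force: 0.0
```

Request:
{"name": "step_arm", "arguments": {
  "targets": [
    [0,0,0,0.9,0,0,0],
    [0,0,0,0.5,0,0,0],
    [0,0,0,0,0,0,0],
    [0,0,0,0,0,0,0]
  ]
}}

```text
clock: 46.2
tcp_pos: [0.5729, -0.0809, 0.1254]
eef_rot: [0.928, 0.372, -0.0, -0.0]
contact_force: [0.3, 0.5, -0.3]
gripper_width: 0.0005
grasp_force: 0.0
```

Request:
{"name": "step_arm", "arguments": {
  "targets": [
    [0,0,0,0.2,0,0,0],
    [0,0,0,0.15,0,0,0],
    [0,0,0,0.1,0,0,0],
    [0,0,0,0,0,0,0]
  ]
}}

```text
clock: 46.6
tcp_pos: [0.5738, -0.0811, 0.1225]
eef_rot: [0.928, 0.372, 0.0, 0.0]
contact_force: [-2.3, 0.8, 6.4]
gripper_width: 0.0004
grasp_force: 3.0
```

Request:
{"name": "step_arm", "arguments": {
  "targets": [
    [0,0,0,0.15,0,0,0],
    [0,0,0,0.1,0,0,0],
    [0,0,0,0,0,0,0]
  ]
}}

```text
clock: 46.9
tcp_pos: [0.574, -0.0813, 0.1208]
eef_rot: [0.928, 0.372, 0.0, 0.001]
contact_force: [-3.2, 0.3, 9.3]
gripper_width: 0.0003
grasp_force: 4.8
```

```bash
python3 -c "
from cupz import *
rep(); go(.528+.0691*.66,-.033-.0723*.66,.1255,-46.3)"
```

```text
side rim z 0.1461 slope [-0.0096  0.0063] high side deg 147.0 n 246 496 drum rim z 0.1334 107
top rim z 0.1446 slope [-0.0023  0.0192] high side deg 97.0 n 118 257 drum rim z 0.1334 77
t 47.0 p [ 0.5741 -0.0813  0.1208] yaw -46.3 zdir [ 0.001 -0.001 -1.   ] w 0.0003 F [-4.3  0.7  9.3]
 shift if not turned (tool now) cm [ 0.01 -0.07 -0.47]  after turn cm [ 0.01 -0.07 -0.47]  rz -0.001
```

Request:
{"name": "step_arm", "arguments": {
  "targets": [
    [0,0,0,0.15,0,0,0],
    [0,0,0,0.1,0,0,0],
    [0,0,0,0,0,0,0]
  ]
}}

```text
clock: 47.3
tcp_pos: [0.5744, -0.0814, 0.119]
eef_rot: [0.928, 0.372, 0.001, 0.001]
contact_force: [-4.4, 1.5, 11.8]
gripper_width: 0.0007
grasp_force: 6.0
```

```bash
python3 -c "
from cupz import *
rep()"
```

```text
side rim z 0.1457 slope [-0.0184  0.0145] high side deg 142.0 n 242 512 drum rim z 0.1326 125
top rim z 0.1439 slope [-0.0105  0.0276] high side deg 111.0 n 107 257 drum rim z 0.1335 76
```

Request:
{"name": "step_arm", "arguments": {
  "targets": [
    [0,0,0,-0.3,0,0,0],
    [0,0,0,-0.4,0,0,0],
    [0,0,0,-0.8,0,0,0],
    [0,0,0,-1.7,0,0,0],
    [0,0,0,0,0,0,0]
  ]
}}

```text
clock: 47.9
tcp_pos: [0.5751, -0.0815, 0.1506]
eef_rot: [0.928, 0.372, 0.002, 0.001]
contact_force: [0.3, -0.6, -0.0]
gripper_width: 0.0003
grasp_force: 0.0
```

```bash
python3 -c "
from cupz import *
rep(); go(.528-.0691*.66,-.033+.0723*.66,.1255,-46.3)"
```

```text
side rim z 0.146 slope [-0.0203  0.0124] high side deg 149.0 n 231 493 drum rim z 0.1327 108
top rim z 0.1471 slope [-0.0366 -0.0163] high side deg -156.0 n 100 252 drum rim z 0.1335 75
t 48.0 p [ 0.5737 -0.081   0.1482] yaw -46.4 zdir [ 0.001 -0.    -1.   ] w 0.0005 F [-0.5  0.2  0.1]
 shift if not turned (tool now) cm [  0.   -13.23   2.26]  after turn cm [ 1.000e-02 -1.323e+01  2.270e+00]  rz -0.001
```

Request:
{"name": "step_arm", "arguments": {
  "targets": [
    [0,0,-2.4,0,0,0,0],
    [0,0,-4.2,0,0,0,0],
    [0,0,-4.2,0,0,0,0],
    [0,0,-2.4,0,0,0,0],
    [0,0,0,0.9,0,0,0]
  ]
}}

```text
clock: 48.5
tcp_pos: [0.4812, 0.0162, 0.1387]
eef_rot: [0.928, 0.373, 0.0, 0.0]
contact_force: [0.3, -0.4, -0.3]
gripper_width: 0.0008
grasp_force: 0.0
```

Request:
{"name": "step_arm", "arguments": {
  "targets": [
    [0,0,0,0.8,0,0,0],
    [0,0,0,0.4,0,0,0],
    [0,0,0,0,0,0,0],
    [0,0,0,0,0,0,0]
  ]
}}

```text
clock: 48.9
tcp_pos: [0.4828, 0.014, 0.1267]
eef_rot: [0.929, 0.371, -0.0, -0.0]
contact_force: [0.7, -0.1, 1.0]
gripper_width: 0.0006
grasp_force: 0.0
```

Request:
{"name": "step_arm", "arguments": {
  "targets": [
    [0,0,0,0.2,0,0,0],
    [0,0,0,0.2,0,0,0],
    [0,0,0,0.15,0,0,0],
    [0,0,0,0,0,0,0]
  ]
}}

```text
clock: 49.3
tcp_pos: [0.4829, 0.0144, 0.1224]
eef_rot: [0.928, 0.372, 0.0, 0.0]
contact_force: [-0.9, 0.7, 5.0]
gripper_width: 0.0003
grasp_force: 2.2
```

Request:
{"name": "step_arm", "arguments": {
  "targets": [
    [0,0,0,0.15,0,0,0],
    [0,0,0,0.15,0,0,0],
    [0,0,0,0,0,0,0]
  ]
}}

```text
clock: 49.6
tcp_pos: [0.4828, 0.0145, 0.1203]
eef_rot: [0.928, 0.372, 0.0, 0.0]
contact_force: [-4.6, 1.0, 10.1]
gripper_width: 0.0004
grasp_force: 5.1
```

```bash
python3 -c "
from cupz import *
rep(); go(.528-.0691*.66,-.033+.0723*.66,.1255,-46.3)"
```

```text
side rim z 0.1451 slope [-0.0058 -0.0028] high side deg -154.0 n 231 501 drum rim z 0.1329 114
top rim z 0.1439 slope [-0.0115 -0.0023] high side deg -169.0 n 228 559 drum rim z 0.1331 155
t 49.7 p [0.4827 0.0145 0.1203] yaw -46.3 zdir [ 0. -0. -1.] w 0.0003 F [-4.6  1.3 10.6]
 shift if not turned (tool now) cm [-0.01 -0.04 -0.52]  after turn cm [-0.01 -0.04 -0.52]  rz -0.001
```

Request:
{"name": "step_arm", "arguments": {
  "targets": [
    [0,0,0,0.1,0,0,0],
    [0,0,0,0.1,0,0,0],
    [0,0,0,0,0,0,0]
  ]
}}

```text
clock: 50.0
tcp_pos: [0.4828, 0.0146, 0.1193]
eef_rot: [0.928, 0.372, -0.0, -0.0]
contact_force: [-7.4, 1.9, 16.4]
gripper_width: 0.0006
grasp_force: 8.6
```

Request:
{"name": "step_arm", "arguments": {
  "targets": [
    [0,0,0,-0.3,0,0,0],
    [0,0,0,-0.4,0,0,0],
    [0,0,0,-1.0,0,0,0],
    [0,0,0,-1.5,0,0,0],
    [0,0,0,0,0,0,0]
  ]
}}

```text
clock: 50.5
tcp_pos: [0.484, 0.0142, 0.1508]
eef_rot: [0.928, 0.372, 0.002, 0.001]
contact_force: [1.0, 0.7, -0.3]
gripper_width: 0.0001
grasp_force: 0.0
```

```bash
cat >> cupz.py <<'E'
def pts(z,who='abcd'):
    D=dict(a=(.0723*.72,.0691*.72),b=(-.0723*.72,-.0691*.72),c=(.0691*.66,-.0723*.66),d=(-.0691*.66,.0723*.66))
    for k in who: print(k,end=' '); go(.528+D[k][0],-.033+D[k][1],z,-46.3)
E
python3 -c "
from cupz import *
rep(); pts(.1235,'a')"
```

```text
side rim z 0.145 slope [-0.0039 -0.0037] high side deg -137.0 n 210 448 drum rim z 0.1321 97
top rim z 0.1435 slope [ 0.0001 -0.0052] high side deg -89.0 n 248 535 drum rim z 0.1329 150
a t 50.6 p [0.4826 0.0145 0.1487] yaw -46.4 zdir [ 0.001 -0.    -1.   ] w 0.0 F [0.1 0.3 0.5]
 shift if not turned (tool now) cm [7.21 6.56 2.52]  after turn cm [7.2  6.57 2.52]  rz -0.001
```

Request:
{"name": "step_arm", "arguments": {
  "targets": [
    [0,1.6,1.5,0,0,0,0],
    [0,2.4,2.2,0,0,0,0],
    [0,2.0,1.8,0,0,0,0],
    [0,1.2,1.05,0,0,0,0],
    [0,0,0,1.1,0,0,0]
  ]
}}

```text
clock: 51.1
tcp_pos: [0.5817, 0.0166, 0.1376]
eef_rot: [0.928, 0.372, 0.001, 0.001]
contact_force: [0.6, 0.1, 0.2]
gripper_width: 0.0005
grasp_force: 0.0
```

Request:
{"name": "step_arm", "arguments": {
  "targets": [
    [0,0,0,0.9,0,0,0],
    [0,0,0,0.5,0,0,0],
    [0,0,0,0,0,0,0],
    [0,0,0,0,0,0,0]
  ]
}}

```text
clock: 51.5
tcp_pos: [0.5792, 0.0168, 0.1234]
eef_rot: [0.928, 0.372, -0.0, -0.0]
contact_force: [0.8, 0.6, -0.1]
gripper_width: 0.0003
grasp_force: 0.0
```

Request:
{"name": "step_arm", "arguments": {
  "targets": [
    [0,0,0,0.25,0,0,0],
    [0,0,0,0.2,0,0,0],
    [0,0,0,0.2,0,0,0],
    [0,0,0,0.1,0,0,0],
    [0,0,0,0,0,0,0]
  ]
}}

```text
clock: 52.0
tcp_pos: [0.5804, 0.0169, 0.1187]
eef_rot: [0.928, 0.372, 0.001, 0.0]
contact_force: [-5.0, 1.5, 11.1]
gripper_width: 0.0006
grasp_force: 5.6
```

Request:
{"name": "step_arm", "arguments": {
  "targets": [
    [0,0,0,0.1,0,0,0],
    [0,0,0,0,0,0,0]
  ]
}}

```text
clock: 52.2
tcp_pos: [0.5806, 0.0172, 0.1181]
eef_rot: [0.928, 0.372, 0.001, 0.0]
contact_force: [-6.2, 1.5, 13.6]
gripper_width: 0.0007
grasp_force: 6.5
```

```bash
python3 -c "
from cupz import *
rep(); pts(.1235,'a')"
```

```text
side rim z 0.1451 slope [-0.0412 -0.0283] high side deg -145.0 n 215 452 drum rim z 0.1329 102
top rim z 0.1444 slope [-0.0384 -0.0314] high side deg -141.0 n 202 457 drum rim z 0.1331 118
a t 52.3 p [0.5806 0.0172 0.1181] yaw -46.3 zdir [ 0.002  0.    -1.   ] w 0.0005 F [-5.3  1.9 12.8]
 shift if not turned (tool now) cm [-0.07 -0.01 -0.54]  after turn cm [-0.07 -0.01 -0.54]  rz -0.001
```

Request:
{"name": "step_arm", "arguments": {
  "targets": [
    [0,0,0,0.1,0,0,0],
    [0,0,0,0,0,0,0]
  ]
}}

```text
clock: 52.5
tcp_pos: [0.5809, 0.0174, 0.1176]
eef_rot: [0.928, 0.372, 0.001, 0.0]
contact_force: [-5.7, 2.8, 14.0]
gripper_width: 0.0007
grasp_force: 7.2
```

Request:
{"name": "step_arm", "arguments": {
  "targets": [
    [0,0,0,-0.4,0,0,0],
    [0,0,0,-0.5,0,0,0],
    [0,0,0,-1.1,0,0,0],
    [0,0,0,-1.5,0,0,0],
    [0,-2.5,0,0,0,0,0]
  ]
}}

```text
clock: 53.0
tcp_pos: [0.5643, -0.0, 0.1525]
eef_rot: [0.928, 0.373, 0.003, 0.001]
contact_force: [0.6, 0.1, -0.4]
gripper_width: 0.0003
grasp_force: 0.0
```

Request:
{"name": "step_arm", "arguments": {
  "targets": [
    [0,-4.7,0,0,0,0,0],
    [0,-4.6,0,0,0,0,0],
    [0,-2.5,0,0,0,0,0],
    [0,0,0,1.0,0,0,0],
    [0,0,0,1.0,0,0,0]
  ]
}}

```text
clock: 53.5
tcp_pos: [0.4769, -0.0822, 0.1296]
eef_rot: [0.929, 0.371, 0.001, 0.001]
contact_force: [-0.4, 0.4, 0.6]
gripper_width: 0.0002
grasp_force: 0.0
```

Request:
{"name": "step_arm", "arguments": {
  "targets": [
    [0,0,0,0.5,0,0,0],
    [0,0,0,0,0,0,0],
    [0,0,0,0,0,0,0]
  ]
}}

```text
clock: 53.8
tcp_pos: [0.4766, -0.0813, 0.1238]
eef_rot: [0.928, 0.372, -0.0, -0.0]
contact_force: [0.5, -0.5, -0.4]
gripper_width: 0.0003
grasp_force: 0.0
```

```bash
python3 -c "
from cupz import *
rep(); pts(.1235,'b')"
```

```text
side rim z 0.1445 slope [-0.0113 -0.004 ] high side deg -161.0 n 223 475 drum rim z 0.133 97
top rim z 0.1436 slope [-0.0152  0.002 ] high side deg 172.0 n 211 464 drum rim z 0.1332 137
b t 53.9 p [ 0.4767 -0.0815  0.1242] yaw -46.3 zdir [ 0. -0. -1.] w 0.0003 F [-0.1 -0.2  0.2]
 shift if not turned (tool now) cm [-0.14  0.03  0.07]  after turn cm [-0.14  0.03  0.07]  rz -0.0
```

Request:
{"name": "step_arm", "arguments": {
  "targets": [
    [0,0,0,0.25,0,0,0],
    [0,0,0,0.2,0,0,0],
    [0,0,0,0.2,0,0,0],
    [0,0,0,0.1,0,0,0],
    [0,0,0,0,0,0,0]
  ]
}}

```text
clock: 54.4
tcp_pos: [0.4765, -0.0822, 0.119]
eef_rot: [0.928, 0.372, -0.0, 0.0]
contact_force: [-6.8, 1.0, 14.2]
gripper_width: 0.0006
grasp_force: 7.2
```

Request:
{"name": "step_arm", "arguments": {
  "targets": [
    [0,0,0,0.1,0,0,0],
    [0,0,0,0,0,0,0]
  ]
}}

```text
clock: 54.6
tcp_pos: [0.4764, -0.0824, 0.1184]
eef_rot: [0.928, 0.372, -0.001, 0.0]
contact_force: [-9.0, 1.6, 18.4]
gripper_width: 0.0004
grasp_force: 8.7
```

```bash
python3 -c "
from cupz import *
rep()"
```

```text
side rim z 0.1451 slope [0.0204 0.0283] high side deg 54.0 n 253 502 drum rim z 0.1331 107
top rim z 0.145 slope [0.0105 0.0288] high side deg 70.0 n 211 517 drum rim z 0.1335 132
```

Request:
{"name": "step_arm", "arguments": {
  "targets": [
    [0,0,0,0.1,0,0,0],
    [0,0,0,0.05,0,0,0],
    [0,0,0,0,0,0,0]
  ]
}}

```text
clock: 55.0
tcp_pos: [0.4762, -0.0827, 0.1173]
eef_rot: [0.928, 0.372, -0.001, 0.001]
contact_force: [-11.7, 0.3, 20.5]
gripper_width: 0.0004
grasp_force: 10.2
```

Request:
{"name": "step_arm", "arguments": {
  "targets": [
    [0,0,0,-0.4,0,0,0],
    [0,0,0,-0.5,0,0,0],
    [0,0,0,-1.1,0,0,0],
    [0,0,0,-1.5,0,0,0],
    [0,1.6,1.5,0,0,0,0]
  ]
}}

```text
clock: 55.5
tcp_pos: [0.4987, -0.082, 0.1514]
eef_rot: [0.928, 0.371, 0.001, 0.001]
contact_force: [0.3, 0.4, 0.1]
gripper_width: 0.0007
grasp_force: 0.0
```

Request:
{"name": "step_arm", "arguments": {
  "targets": [
    [0,2.4,2.2,0,0,0,0],
    [0,2.0,1.8,0,0,0,0],
    [0,1.15,1.1,0,0,0,0],
    [0,0,0,1.1,0,0,0],
    [0,0,0,1.0,0,0,0]
  ]
}}

```text
clock: 56.0
tcp_pos: [0.573, -0.0801, 0.127]
eef_rot: [0.928, 0.372, -0.0, -0.0]
contact_force: [-0.5, -0.5, -0.5]
gripper_width: 0.0004
grasp_force: 0.0
```

Request:
{"name": "step_arm", "arguments": {
  "targets": [
    [0,0,0,0.5,0,0,0],
    [0,0,0,0,0,0,0],
    [0,0,0,0,0,0,0]
  ]
}}

```text
clock: 56.3
tcp_pos: [0.573, -0.0802, 0.1229]
eef_rot: [0.928, 0.372, -0.0, -0.0]
contact_force: [0.8, -0.3, -0.2]
gripper_width: 0.0002
grasp_force: 0.0
```

```bash
python3 -c "
from cupz import *
rep(); pts(.1235,'c')"
```

```text
side rim z 0.1442 slope [-0.0044  0.0025] high side deg 150.0 n 232 481 drum rim z 0.1331 107
top rim z 0.1412 slope [0.0009 0.0243] high side deg 88.0 n 109 241 drum rim z 0.1334 78
c t 56.4 p [ 0.5736 -0.0804  0.1236] yaw -46.4 zdir [ 0.001 -0.    -1.   ] w 0.0005 F [ 0.3 -0.1  0. ]
 shift if not turned (tool now) cm [-0.02  0.03  0.01]  after turn cm [-0.02  0.03  0.01]  rz -0.001
```

Request:
{"name": "step_arm", "arguments": {
  "targets": [
    [0,0,0,0.25,0,0,0],
    [0,0,0,0.2,0,0,0],
    [0,0,0,0.2,0,0,0],
    [0,0,0,0.15,0,0,0],
    [0,0,0,0,0,0,0]
  ]
}}

```text
clock: 56.9
tcp_pos: [0.5742, -0.0806, 0.1171]
eef_rot: [0.928, 0.372, 0.0, 0.001]
contact_force: [-3.1, -0.1, 9.7]
gripper_width: 0.0003
grasp_force: 4.7
```

Request:
{"name": "step_arm", "arguments": {
  "targets": [
    [0,0,0,0.1,0,0,0],
    [0,0,0,0,0,0,0]
  ]
}}

```text
clock: 57.1
tcp_pos: [0.5742, -0.0806, 0.1166]
eef_rot: [0.928, 0.372, 0.0, 0.001]
contact_force: [-5.3, 1.2, 10.8]
gripper_width: 0.0005
grasp_force: 5.8
```

```bash
python3 -c "
from cupz import *
rep()"
```

```text
side rim z 0.1431 slope [-0.015   0.0139] high side deg 137.0 n 214 449 drum rim z 0.1335 111
top rim z 0.1402 slope [-0.0197  0.0482] high side deg 112.0 n 117 229 drum rim z 0.1334 75
```

Request:
{"name": "step_arm", "arguments": {
  "targets": [
    [0,0,0,0.1,0,0,0],
    [0,0,0,0,0,0,0]
  ]
}}

```text
clock: 57.4
tcp_pos: [0.5745, -0.0808, 0.1161]
eef_rot: [0.928, 0.372, 0.001, 0.001]
contact_force: [-5.6, 0.2, 14.2]
gripper_width: 0.0004
grasp_force: 6.9
```

Request:
{"name": "step_arm", "arguments": {
  "targets": [
    [0,0,0,-0.4,0,0,0],
    [0,0,0,-0.5,0,0,0],
    [0,0,0,-1.1,0,0,0],
    [0,0,0,-1.5,0,0,0],
    [0,0,-2.4,0,0,0,0]
  ]
}}

```text
clock: 57.9
tcp_pos: [0.5597, -0.0646, 0.1516]
eef_rot: [0.929, 0.371, 0.002, 0.002]
contact_force: [0.5, 0.7, 0.2]
gripper_width: 0.0003
grasp_force: 0.0
```

Request:
{"name": "step_arm", "arguments": {
  "targets": [
    [0,0,-4.2,0,0,0,0],
    [0,0,-4.2,0,0,0,0],
    [0,0,-2.4,0,0,0,0],
    [0,0,0,1.1,0,0,0],
    [0,0,0,1.0,0,0,0]
  ]
}}

```text
clock: 58.4
tcp_pos: [0.4832, 0.0151, 0.1274]
eef_rot: [0.928, 0.372, 0.001, 0.001]
contact_force: [0.8, -0.0, -0.5]
gripper_width: 0.0006
grasp_force: 0.0
```

Request:
{"name": "step_arm", "arguments": {
  "targets": [
    [0,0,0,0.4,0,0,0],
    [0,0,0,0,0,0,0],
    [0,0,0,0,0,0,0]
  ]
}}

```text
clock: 58.7
tcp_pos: [0.4828, 0.0147, 0.1228]
eef_rot: [0.929, 0.371, -0.0, -0.0]
contact_force: [0.6, 0.0, 0.7]
gripper_width: 0.0002
grasp_force: 0.0
```

Request:
{"name": "step_arm", "arguments": {
  "targets": [
    [0,0,0,0.25,0,0,0],
    [0,0,0,0.2,0,0,0],
    [0,0,0,0.2,0,0,0],
    [0,0,0,0.2,0,0,0],
    [0,0,0,0,0,0,0]
  ]
}}

```text
clock: 59.2
tcp_pos: [0.483, 0.0152, 0.117]
eef_rot: [0.928, 0.372, 0.0, 0.0]
contact_force: [-6.2, 1.4, 13.8]
gripper_width: 0.0004
grasp_force: 7.1
```

Request:
{"name": "step_arm", "arguments": {
  "targets": [
    [0,0,0,0.15,0,0,0],
    [0,0,0,0,0,0,0]
  ]
}}

```text
clock: 59.4
tcp_pos: [0.483, 0.0154, 0.1162]
eef_rot: [0.928, 0.372, 0.0, -0.0]
contact_force: [-8.8, 1.7, 19.3]
gripper_width: 0.0003
grasp_force: 9.7
```

```bash
python3 -c "
from cupz import *
rep(); pts(.12,'d')"
```

```text
side rim z 0.1431 slope [ 0.0059 -0.0155] high side deg -69.0 n 188 433 drum rim z 0.133 115
top rim z 0.1421 slope [ 0.0052 -0.0115] high side deg -66.0 n 254 533 drum rim z 0.1333 162
d t 59.5 p [0.483  0.0153 0.1163] yaw -46.3 zdir [ 0.  0. -1.] w 0.0005 F [-9.1  1.7 18.7]
 shift if not turned (tool now) cm [-0.09  0.   -0.37]  after turn cm [-0.09  0.   -0.37]  rz -0.001
```

Request:
{"name": "step_arm", "arguments": {
  "targets": [
    [0,0,0,-0.4,0,0,0],
    [0,0,0,-0.5,0,0,0],
    [0,0,0,-1.1,0,0,0],
    [0,0,0,-1.5,0,0,0],
    [0,1.6,1.5,0,0,0,0]
  ]
}}

```text
clock: 60.0
tcp_pos: [0.505, 0.0154, 0.1505]
eef_rot: [0.928, 0.372, 0.001, 0.001]
contact_force: [-0.1, -0.2, 0.1]
gripper_width: 0.0004
grasp_force: 0.0
```

Request:
{"name": "step_arm", "arguments": {
  "targets": [
    [0,2.4,2.2,0,0,0,0],
    [0,2.0,1.8,0,0,0,0],
    [0,1.2,1.05,0,0,0,0],
    [0,0,0,1.1,0,0,0],
    [0,0,0,1.1,0,0,0]
  ]
}}

```text
clock: 60.5
tcp_pos: [0.5793, 0.0176, 0.1252]
eef_rot: [0.928, 0.372, -0.0, -0.0]
contact_force: [-0.0, 0.6, 0.1]
gripper_width: 0.0004
grasp_force: 0.0
```

Request:
{"name": "step_arm", "arguments": {
  "targets": [
    [0,0,0,0.5,0,0,0],
    [0,0,0,0,0,0,0],
    [0,0,0,0,0,0,0]
  ]
}}

```text
clock: 60.8
tcp_pos: [0.5792, 0.0176, 0.121]
eef_rot: [0.928, 0.372, -0.0, -0.0]
contact_force: [-0.2, -0.4, -0.5]
gripper_width: 0.0004
grasp_force: 0.0
```

Request:
{"name": "step_arm", "arguments": {
  "targets": [
    [0,0,0,0.25,0,0,0],
    [0,0,0,0.2,0,0,0],
    [0,0,0,0.2,0,0,0],
    [0,0,0,0.2,0,0,0],
    [0,0,0,0,0,0,0]
  ]
}}

```text
clock: 61.3
tcp_pos: [0.5806, 0.018, 0.1153]
eef_rot: [0.928, 0.372, 0.001, 0.0]
contact_force: [-4.6, 1.7, 12.3]
gripper_width: 0.0003
grasp_force: 6.0
```

```bash
python3 -c "
from cupz import *
rep(); pts(.12,'a')"
```

```text
side rim z 0.143 slope [-0.033  -0.0277] high side deg -140.0 n 187 403 drum rim z 0.1332 115
top rim z 0.1422 slope [-0.0224 -0.0257] high side deg -131.0 n 190 445 drum rim z 0.1334 118
a t 61.4 p [0.5806 0.018  0.1153] yaw -46.3 zdir [ 0.002  0.001 -1.   ] w 0.0003 F [-4.6  1.5 10.9]
 shift if not turned (tool now) cm [-0.12  0.05 -0.47]  after turn cm [-0.13  0.05 -0.47]  rz -0.001
```

Request:
{"name": "step_arm", "arguments": {
  "targets": [
    [0,0,0,-0.4,0,0,0],
    [0,0,0,-0.5,0,0,0],
    [0,0,0,-1.1,0,0,0],
    [0,0,0,-1.5,0,0,0],
    [0,-2.5,0,0,0,0,0]
  ]
}}

```text
clock: 61.9
tcp_pos: [0.5644, 0.0007, 0.1511]
eef_rot: [0.928, 0.373, 0.003, 0.001]
contact_force: [-0.6, -1.2, 0.1]
gripper_width: 0.0005
grasp_force: 0.0
```

Request:
{"name": "step_arm", "arguments": {
  "targets": [
    [0,-4.7,0,0,0,0,0],
    [0,-4.6,0,0,0,0,0],
    [0,-2.6,0,0,0,0,0],
    [0,0,0,1.1,0,0,0],
    [0,0,0,1.1,0,0,0]
  ]
}}

```text
clock: 62.4
tcp_pos: [0.4762, -0.0823, 0.1261]
eef_rot: [0.929, 0.371, 0.001, 0.001]
contact_force: [-0.7, -0.8, 0.6]
gripper_width: 0.0002
grasp_force: 0.0
```

Request:
{"name": "step_arm", "arguments": {
  "targets": [
    [0,0,0,0.5,0,0,0],
    [0,0,0,0,0,0,0],
    [0,0,0,0,0,0,0]
  ]
}}

```text
clock: 62.7
tcp_pos: [0.4759, -0.0812, 0.1203]
eef_rot: [0.928, 0.372, -0.0, -0.0]
contact_force: [-0.4, -0.0, 0.3]
gripper_width: 0.0006
grasp_force: 0.0
```

Request:
{"name": "step_arm", "arguments": {
  "targets": [
    [0,0,0,0.25,0,0,0],
    [0,0,0,0.2,0,0,0],
    [0,0,0,0.2,0,0,0],
    [0,0,0,0.15,0,0,0],
    [0,0,0,0,0,0,0]
  ]
}}

```text
clock: 63.2
tcp_pos: [0.4759, -0.0823, 0.1154]
eef_rot: [0.928, 0.372, -0.001, 0.0]
contact_force: [-7.9, 2.8, 15.6]
gripper_width: 0.0003
grasp_force: 8.2
```

```bash
python3 -c "
from cupz import *
rep(); pts(.12,'b')"
```

```text
side rim z 0.1427 slope [0.0186 0.0216] high side deg 49.0 n 217 460 drum rim z 0.133 129
top rim z 0.142 slope [0.0264 0.027 ] high side deg 46.0 n 211 483 drum rim z 0.1334 141
b t 63.3 p [ 0.476  -0.0823  0.1154] yaw -46.3 zdir [-0.    -0.001 -1.   ] w 0.0004 F [-8.2  1.6 15.5]
 shift if not turned (tool now) cm [-0.03  0.03 -0.46]  after turn cm [-0.03  0.03 -0.46]  rz -0.0
```

Request:
{"name": "step_arm", "arguments": {
  "targets": [
    [0,0,0,0.15,0,0,0],
    [0,0,0,0,0,0,0]
  ]
}}

```text
clock: 63.5
tcp_pos: [0.4757, -0.0826, 0.1143]
eef_rot: [0.928, 0.372, -0.001, 0.001]
contact_force: [-10.4, 0.0, 19.8]
gripper_width: 0.0007
grasp_force: 10.0
```

Request:
{"name": "step_arm", "arguments": {
  "targets": [
    [0,0,0,-0.4,0,0,0],
    [0,0,0,-0.5,0,0,0],
    [0,0,0,-1.1,0,0,0],
    [0,0,0,-1.5,0,0,0],
    [0,1.6,1.5,0,0,0,0]
  ]
}}

```text
clock: 64.0
tcp_pos: [0.4981, -0.082, 0.1485]
eef_rot: [0.928, 0.372, 0.001, 0.001]
contact_force: [0.8, -0.9, 0.8]
gripper_width: 0.0003
grasp_force: 0.0
```

Request:
{"name": "step_arm", "arguments": {
  "targets": [
    [0,2.4,2.2,0,0,0,0],
    [0,2.0,1.8,0,0,0,0],
    [0,1.2,1.1,0,0,0,0],
    [0,0,0,1.1,0,0,0],
    [0,0,0,1.0,0,0,0]
  ]
}}

```text
clock: 64.5
tcp_pos: [0.5727, -0.0797, 0.124]
eef_rot: [0.928, 0.372, -0.0, -0.0]
contact_force: [0.4, -0.3, 0.3]
gripper_width: 0.0003
grasp_force: 0.0
```

Request:
{"name": "step_arm", "arguments": {
  "targets": [
    [0,0,0,0.4,0,0,0],
    [0,0,0,0,0,0,0],
    [0,0,0,0,0,0,0]
  ]
}}

```text
clock: 64.8
tcp_pos: [0.5727, -0.0799, 0.121]
eef_rot: [0.928, 0.372, -0.0, -0.0]
contact_force: [0.8, 0.5, -0.3]
gripper_width: 0.0003
grasp_force: 0.0
```

Request:
{"name": "step_arm", "arguments": {
  "targets": [
    [0,0,0,0.25,0,0,0],
    [0,0,0,0.2,0,0,0],
    [0,0,0,0.2,0,0,0],
    [0,0,0,0.2,0,0,0],
    [0,0,0,0.15,0,0,0]
  ]
}}

```text
clock: 65.3
tcp_pos: [0.5739, -0.0804, 0.1136]
eef_rot: [0.928, 0.372, 0.0, 0.001]
contact_force: [-5.2, 0.1, 14.4]
gripper_width: 0.0002
grasp_force: 7.5
```

Request:
{"name": "step_arm", "arguments": {
  "targets": [
    [0,0,0,0,0,0,0],
    [0,0,0,0,0,0,0]
  ]
}}

```text
clock: 65.5
tcp_pos: [0.5739, -0.0804, 0.1137]
eef_rot: [0.928, 0.372, 0.0, 0.001]
contact_force: [-4.2, 0.1, 12.1]
gripper_width: 0.0004
grasp_force: 5.8
```

```bash
python3 -c "
from cupz import *
rep(); pts(.12,'c')"
```

```text
side rim z 0.1411 slope [-0.0127  0.0157] high side deg 129.0 n 194 404 drum rim z 0.1328 107
top rim z 0.1413 slope [-0.0132  0.0025] high side deg 169.0 n 109 223 drum rim z 0.1335 75
c t 65.6 p [ 0.5739 -0.0804  0.1137] yaw -46.3 zdir [ 0.001 -0.001 -1.   ] w 0.0005 F [-4.9  0.7 11.5]
 shift if not turned (tool now) cm [-0.04  0.   -0.63]  after turn cm [-0.04  0.   -0.63]  rz -0.001
```

Request:
{"name": "step_arm", "arguments": {
  "targets": [
    [0,0,0,-0.4,0,0,0],
    [0,0,0,-0.5,0,0,0],
    [0,0,0,-1.1,0,0,0],
    [0,0,0,-1.5,0,0,0],
    [0,0,-2.4,0,0,0,0]
  ]
}}

```text
clock: 66.1
tcp_pos: [0.5594, -0.0642, 0.1497]
eef_rot: [0.929, 0.371, 0.002, 0.002]
contact_force: [-0.2, 0.6, 0.0]
gripper_width: 0.0007
grasp_force: 0.0
```

Request:
{"name": "step_arm", "arguments": {
  "targets": [
    [0,0,-4.2,0,0,0,0],
    [0,0,-4.2,0,0,0,0],
    [0,0,-2.4,0,0,0,0],
    [0,0,0,1.1,0,0,0],
    [0,0,0,1.0,0,0,0]
  ]
}}

```text
clock: 66.6
tcp_pos: [0.4829, 0.0154, 0.1254]
eef_rot: [0.928, 0.372, 0.001, 0.001]
contact_force: [0.2, -0.7, 0.3]
gripper_width: 0.0003
grasp_force: 0.0
```

Request:
{"name": "step_arm", "arguments": {
  "targets": [
    [0,0,0,0.4,0,0,0],
    [0,0,0,0,0,0,0],
    [0,0,0,0,0,0,0]
  ]
}}

```text
clock: 66.9
tcp_pos: [0.4826, 0.015, 0.1209]
eef_rot: [0.929, 0.371, -0.0, -0.0]
contact_force: [0.9, 0.3, -0.2]
gripper_width: 0.0005
grasp_force: 0.0
```

Request:
{"name": "step_arm", "arguments": {
  "targets": [
    [0,0,0,0.25,0,0,0],
    [0,0,0,0.2,0,0,0],
    [0,0,0,0.2,0,0,0],
    [0,0,0,0.2,0,0,0],
    [0,0,0,0,0,0,0]
  ]
}}

```text
clock: 67.4
tcp_pos: [0.4824, 0.0155, 0.1147]
eef_rot: [0.928, 0.372, -0.0, 0.0]
contact_force: [-5.8, 1.0, 12.9]
gripper_width: 0.0002
grasp_force: 6.4
```

```bash
python3 -c "
from cupz import *
rep(); pts(.12,'d')"
```

```text
side rim z 0.1401 slope [0.0047 0.0053] high side deg 48.0 n 161 383 drum rim z 0.1331 113
top rim z 0.1393 slope [0.0064 0.0099] high side deg 57.0 n 243 507 drum rim z 0.1336 157
d t 67.5 p [0.4824 0.0155 0.1146] yaw -46.3 zdir [-0. -0. -1.] w 0.0006 F [-6.5  1.1 12.3]
 shift if not turned (tool now) cm [-0.06  0.06 -0.54]  after turn cm [-0.06  0.06 -0.54]  rz -0.001
```

Request:
{"name": "step_arm", "arguments": {
  "targets": [
    [0,0,0,0.1,0,0,0],
    [0,0,0,0,0,0,0]
  ]
}}

```text
clock: 67.7
tcp_pos: [0.4824, 0.0156, 0.1143]
eef_rot: [0.928, 0.372, -0.0, -0.0]
contact_force: [-8.1, 2.0, 15.9]
gripper_width: 0.0003
grasp_force: 8.3
```

Request:
{"name": "step_arm", "arguments": {
  "targets": [
    [0,0,0,-0.4,0,0,0],
    [0,0,0,-0.5,0,0,0],
    [0,0,0,-1.1,0,0,0],
    [0,0,0,-1.5,0,0,0],
    [0,1.6,1.5,0,0,0,0]
  ]
}}

```text
clock: 68.2
tcp_pos: [0.5046, 0.0157, 0.149]
eef_rot: [0.928, 0.372, 0.001, 0.001]
contact_force: [-0.2, -0.4, -0.2]
gripper_width: 0.0004
grasp_force: 0.0
```

Request:
{"name": "step_arm", "arguments": {
  "targets": [
    [0,2.4,2.2,0,0,0,0],
    [0,2.0,1.8,0,0,0,0],
    [0,1.1,1.05,0,0,0,0],
    [0,0,0,1.1,0,0,0],
    [0,0,0,1.2,0,0,0]
  ]
}}

```text
clock: 68.7
tcp_pos: [0.5784, 0.0173, 0.1228]
eef_rot: [0.928, 0.372, -0.0, -0.0]
contact_force: [-0.1, -0.7, -0.1]
gripper_width: 0.0002
grasp_force: 0.0
```

Request:
{"name": "step_arm", "arguments": {
  "targets": [
    [0,0,0,0.5,0,0,0],
    [0,0,0,0,0,0,0],
    [0,0,0,0,0,0,0]
  ]
}}

```text
clock: 69.0
tcp_pos: [0.5781, 0.0173, 0.1184]
eef_rot: [0.928, 0.372, -0.0, -0.0]
contact_force: [0.6, 0.0, 0.6]
gripper_width: 0.0006
grasp_force: 0.0
```

Request:
{"name": "step_arm", "arguments": {
  "targets": [
    [0,0,0,0.25,0,0,0],
    [0,0,0,0.2,0,0,0],
    [0,0,0,0.2,0,0,0],
    [0,0,0,0.2,0,0,0],
    [0,0,0,0,0,0,0]
  ]
}}

```text
clock: 69.5
tcp_pos: [0.5798, 0.0177, 0.1131]
eef_rot: [0.928, 0.372, 0.001, 0.0]
contact_force: [-5.3, 2.5, 12.6]
gripper_width: 0.0003
grasp_force: 6.4
```

```bash
python3 -c "
from cupz import *
rep(); pts(.12,'a')"
```

```text
side rim z 0.1412 slope [-0.0323 -0.0309] high side deg -136.0 n 171 387 drum rim z 0.1331 106
top rim z 0.1404 slope [-0.0279 -0.0228] high side deg -141.0 n 205 436 drum rim z 0.1335 120
a t 69.6 p [0.5797 0.0177 0.1131] yaw -46.3 zdir [ 0.002  0.001 -1.   ] w 0.0003 F [-4.8  3.  12.7]
 shift if not turned (tool now) cm [-0.04  0.09 -0.69]  after turn cm [-0.04  0.09 -0.69]  rz -0.001
```

Request:
{"name": "step_arm", "arguments": {
  "targets": [
    [0,0,0,-0.4,0,0,0],
    [0,0,0,-0.5,0,0,0],
    [0,0,0,-1.1,0,0,0],
    [0,0,0,-1.5,0,0,0],
    [0,-2.5,0,0,0,0,0]
  ]
}}

```text
clock: 70.1
tcp_pos: [0.5633, 0.0003, 0.1486]
eef_rot: [0.928, 0.373, 0.003, 0.001]
contact_force: [-1.1, 0.2, 0.7]
gripper_width: 0.0003
grasp_force: 0.0
```

Request:
{"name": "step_arm", "arguments": {
  "targets": [
    [0,-4.6,0,0,0,0,0],
    [0,-4.6,0,0,0,0,0],
    [0,-2.5,0,0,0,0,0],
    [0,0,0,1.1,0,0,0],
    [0,0,0,1.1,0,0,0]
  ]
}}

```text
clock: 70.6
tcp_pos: [0.4766, -0.0812, 0.1236]
eef_rot: [0.929, 0.371, 0.001, 0.001]
contact_force: [0.2, -1.1, 0.6]
gripper_width: 0.0005
grasp_force: 0.0
```

Request:
{"name": "step_arm", "arguments": {
  "targets": [
    [0,0,0,0.5,0,0,0],
    [0,0,0,0,0,0,0],
    [0,0,0,0,0,0,0]
  ]
}}

```text
clock: 70.9
tcp_pos: [0.4763, -0.0802, 0.1178]
eef_rot: [0.928, 0.372, -0.0, -0.0]
contact_force: [0.5, 0.8, -0.9]
gripper_width: 0.0002
grasp_force: 0.0
```

Request:
{"name": "step_arm", "arguments": {
  "targets": [
    [0,0,0,0.25,0,0,0],
    [0,0,0,0.2,0,0,0],
    [0,0,0,0.2,0,0,0],
    [0,0,0,0.2,0,0,0],
    [0,0,0,0,0,0,0]
  ]
}}

```text
clock: 71.4
tcp_pos: [0.4762, -0.0814, 0.1125]
eef_rot: [0.928, 0.372, -0.001, 0.0]
contact_force: [-8.9, 0.7, 17.1]
gripper_width: 0.0004
grasp_force: 8.7
```

```bash
python3 -c "
from cupz import *
rep(); pts(.12,'b')"
```

```text
side rim z 0.1413 slope [0.0331 0.0414] high side deg 51.0 n 207 435 drum rim z 0.1328 119
top rim z 0.1402 slope [0.0337 0.0408] high side deg 50.0 n 212 474 drum rim z 0.1337 138
b t 71.5 p [ 0.4761 -0.0814  0.1124] yaw -46.3 zdir [-0.001 -0.001 -1.   ] w 0.0003 F [-9.3  1.1 16.5]
 shift if not turned (tool now) cm [-0.11  0.09 -0.76]  after turn cm [-0.11  0.09 -0.76]  rz -0.0
```

Request:
{"name": "step_arm", "arguments": {
  "targets": [
    [0,0,0,-0.4,0,0,0],
    [0,0,0,-0.5,0,0,0],
    [0,0,0,-1.1,0,0,0],
    [0,0,0,-1.5,0,0,0],
    [0,1.6,1.5,0,0,0,0]
  ]
}}

```text
clock: 72.0
tcp_pos: [0.4984, -0.081, 0.147]
eef_rot: [0.928, 0.371, 0.001, 0.001]
contact_force: [0.9, -0.3, -0.1]
gripper_width: 0.0004
grasp_force: 0.0
```

Request:
{"name": "step_arm", "arguments": {
  "targets": [
    [0,2.4,2.2,0,0,0,0],
    [0,2.0,1.8,0,0,0,0],
    [0,1.1,1.1,0,0,0,0],
    [0,0,0,1.1,0,0,0],
    [0,0,0,1.0,0,0,0]
  ]
}}

```text
clock: 72.5
tcp_pos: [0.5723, -0.0794, 0.1226]
eef_rot: [0.928, 0.372, -0.0, -0.0]
contact_force: [-0.6, -0.6, -0.3]
gripper_width: 0.0004
grasp_force: 0.0
```

Request:
{"name": "step_arm", "arguments": {
  "targets": [
    [0,0,0,0.5,0,0,0],
    [0,0,0,0,0,0,0],
    [0,0,0,0,0,0,0]
  ]
}}

```text
clock: 72.8
tcp_pos: [0.5723, -0.0795, 0.1184]
eef_rot: [0.928, 0.372, -0.0, -0.0]
contact_force: [0.2, 0.3, 0.1]
gripper_width: 0.0003
grasp_force: 0.0
```

Request:
{"name": "step_arm", "arguments": {
  "targets": [
    [0,0,0,0.25,0,0,0],
    [0,0,0,0.2,0,0,0],
    [0,0,0,0.2,0,0,0],
    [0,0,0,0.2,0,0,0],
    [0,0,0,0.15,0,0,0]
  ]
}}

```text
clock: 73.3
tcp_pos: [0.5737, -0.08, 0.1111]
eef_rot: [0.928, 0.372, 0.0, 0.001]
contact_force: [-5.8, -0.1, 15.6]
gripper_width: 0.0004
grasp_force: 7.5
```

Request:
{"name": "step_arm", "arguments": {
  "targets": [
    [0,0,0,0,0,0,0],
    [0,0,0,0,0,0,0]
  ]
}}

```text
clock: 73.5
tcp_pos: [0.5737, -0.08, 0.1112]
eef_rot: [0.928, 0.372, 0.001, 0.001]
contact_force: [-6.0, 0.5, 12.0]
gripper_width: 0.0007
grasp_force: 5.8
```

```bash
python3 -c "
from cupz import *
rep(); pts(.12,'c')"
```

```text
side rim z 0.1392 slope [-0.0122  0.017 ] high side deg 126.0 n 168 355 drum rim z 0.1338 106
top rim z 0.1347 slope [0.018  0.0535] high side deg 71.0 n 88 200 drum rim z 0.1332 76
c t 73.6 p [ 0.5737 -0.08    0.1112] yaw -46.3 zdir [ 0.002 -0.001 -1.   ] w 0.0003 F [-5.   0.9 11.6]
 shift if not turned (tool now) cm [-0.06  0.05 -0.88]  after turn cm [-0.06  0.04 -0.88]  rz -0.001
```

Request:
{"name": "step_arm", "arguments": {
  "targets": [
    [0,0,0,-0.4,0,0,0],
    [0,0,0,-0.5,0,0,0],
    [0,0,0,-1.1,0,0,0],
    [0,0,0,-1.5,0,0,0],
    [0,0,-2.4,0,0,0,0]
  ]
}}

```text
clock: 74.1
tcp_pos: [0.5591, -0.0639, 0.1472]
eef_rot: [0.929, 0.371, 0.002, 0.002]
contact_force: [-0.5, 0.1, -0.8]
gripper_width: 0.0006
grasp_force: 0.0
```

Request:
{"name": "step_arm", "arguments": {
  "targets": [
    [0,0,-4.2,0,0,0,0],
    [0,0,-4.2,0,0,0,0],
    [0,0,-2.4,0,0,0,0],
    [0,0,0,1.1,0,0,0],
    [0,0,0,1.0,0,0,0]
  ]
}}

```text
clock: 74.6
tcp_pos: [0.4825, 0.0158, 0.1229]
eef_rot: [0.928, 0.372, 0.001, 0.001]
contact_force: [0.9, -0.7, 0.2]
gripper_width: 0.0002
grasp_force: 0.0
```

Request:
{"name": "step_arm", "arguments": {
  "targets": [
    [0,0,0,0.4,0,0,0],
    [0,0,0,0,0,0,0],
    [0,0,0,0,0,0,0]
  ]
}}

```text
clock: 74.9
tcp_pos: [0.4822, 0.0154, 0.1184]
eef_rot: [0.929, 0.371, -0.0, -0.0]
contact_force: [0.2, 1.0, 0.4]
gripper_width: 0.0004
grasp_force: 0.0
```

Request:
{"name": "step_arm", "arguments": {
  "targets": [
    [0,0,0,0.25,0,0,0],
    [0,0,0,0.2,0,0,0],
    [0,0,0,0.2,0,0,0],
    [0,0,0,0.2,0,0,0],
    [0,0,0,0,0,0,0]
  ]
}}

```text
clock: 75.4
tcp_pos: [0.4821, 0.016, 0.1124]
eef_rot: [0.928, 0.372, -0.0, -0.0]
contact_force: [-6.3, 0.9, 13.7]
gripper_width: 0.0005
grasp_force: 7.1
```

Request:
{"name": "step_arm", "arguments": {
  "targets": [
    [0,0,0,0.1,0,0,0],
    [0,0,0,0,0,0,0]
  ]
}}

```text
clock: 75.6
tcp_pos: [0.4822, 0.016, 0.112]
eef_rot: [0.928, 0.372, -0.0, -0.0]
contact_force: [-8.6, 1.8, 18.9]
gripper_width: 0.0004
grasp_force: 9.0
```

```bash
python3 -c "
from cupz import *
rep(); pts(.12,'d')"
```

```text
side rim z 0.1384 slope [ 0.0097 -0.0048] high side deg -27.0 n 172 337 drum rim z 0.1338 119
top rim z 0.1368 slope [ 0.0139 -0.0065] high side deg -25.0 n 241 492 drum rim z 0.1332 161
d t 75.7 p [0.4821 0.0161 0.112 ] yaw -46.3 zdir [-0.  0. -1.] w 0.0006 F [-8.   1.8 17.8]
 shift if not turned (tool now) cm [-0.07  0.11 -0.8 ]  after turn cm [-0.07  0.11 -0.8 ]  rz -0.001
```

Request:
{"name": "step_arm", "arguments": {
  "targets": [
    [0,0,0,-0.4,0,0,0],
    [0,0,0,-0.5,0,0,0],
    [0,0,0,-1.1,0,0,0],
    [0,0,0,-1.5,0,0,0],
    [0,1.6,1.5,0,0,0,0]
  ]
}}

```text
clock: 76.2
tcp_pos: [0.5042, 0.0161, 0.1465]
eef_rot: [0.928, 0.372, 0.001, 0.001]
contact_force: [0.0, 0.3, -0.6]
gripper_width: 0.0005
grasp_force: 0.0
```

Request:
{"name": "step_arm", "arguments": {
  "targets": [
    [0,2.4,2.2,0,0,0,0],
    [0,2.0,1.8,0,0,0,0],
    [0,1.1,1.0,0,0,0,0],
    [0,0,0,1.1,0,0,0],
    [0,0,0,1.2,0,0,0]
  ]
}}

```text
clock: 76.7
tcp_pos: [0.5777, 0.018, 0.1203]
eef_rot: [0.928, 0.372, -0.0, -0.0]
contact_force: [0.3, 1.4, -0.3]
gripper_width: 0.0
grasp_force: 0.0
```

Request:
{"name": "step_arm", "arguments": {
  "targets": [
    [0,0,0,0.5,0,0,0],
    [0,0,0,0,0,0,0],
    [0,0,0,0,0,0,0]
  ]
}}

```text
clock: 77.0
tcp_pos: [0.5774, 0.018, 0.1159]
eef_rot: [0.928, 0.372, -0.0, -0.0]
contact_force: [0.7, 0.1, 0.8]
gripper_width: 0.0004
grasp_force: 0.0
```

Request:
{"name": "step_arm", "arguments": {
  "targets": [
    [0,0,0,0.25,0,0,0],
    [0,0,0,0.2,0,0,0],
    [0,0,0,0.2,0,0,0],
    [0,0,0,0.2,0,0,0],
    [0,0,0,0,0,0,0]
  ]
}}

```text
clock: 77.5
tcp_pos: [0.579, 0.0185, 0.1108]
eef_rot: [0.928, 0.372, 0.001, 0.0]
contact_force: [-5.2, 1.6, 14.4]
gripper_width: 0.0004
grasp_force: 6.9
```

```bash
python3 -c "
from cupz import *
rep(); pts(.12,'a')"
```

```text
side rim z 0.1395 slope [-0.0343 -0.0324] high side deg -137.0 n 162 353 drum rim z 0.1328 115
top rim z 0.1377 slope [-0.0281 -0.046 ] high side deg -121.0 n 182 413 drum rim z 0.1334 122
a t 77.6 p [0.579  0.0185 0.1107] yaw -46.3 zdir [ 0.002  0.001 -1.   ] w 0.0003 F [-5.7  2.7 13.5]
 shift if not turned (tool now) cm [-0.04  0.2  -0.93]  after turn cm [-0.04  0.2  -0.93]  rz -0.001
```

Request:
{"name": "step_arm", "arguments": {
  "targets": [
    [0,0,0,-0.4,0,0,0],
    [0,0,0,-0.5,0,0,0],
    [0,0,0,-1.1,0,0,0],
    [0,0,0,-1.5,0,0,0],
    [0,-2.5,0,0,0,0,0]
  ]
}}

```text
clock: 78.1
tcp_pos: [0.5626, 0.0011, 0.1461]
eef_rot: [0.928, 0.373, 0.003, 0.001]
contact_force: [-0.1, -0.1, 0.2]
gripper_width: 0.0002
grasp_force: 0.0
```

Request:
{"name": "step_arm", "arguments": {
  "targets": [
    [0,-4.6,0,0,0,0,0],
    [0,-4.6,0,0,0,0,0],
    [0,-2.5,0,0,0,0,0],
    [0,0,0,1.1,0,0,0],
    [0,0,0,1.1,0,0,0]
  ]
}}

```text
clock: 78.6
tcp_pos: [0.4759, -0.0805, 0.1211]
eef_rot: [0.929, 0.371, 0.001, 0.001]
contact_force: [0.3, -1.7, -0.4]
gripper_width: 0.0003
grasp_force: 0.0
```

Request:
{"name": "step_arm", "arguments": {
  "targets": [
    [0,0,0,0.5,0,0,0],
    [0,0,0,0,0,0,0],
    [0,0,0,0,0,0,0]
  ]
}}

```text
clock: 78.9
tcp_pos: [0.4756, -0.0795, 0.1153]
eef_rot: [0.928, 0.372, -0.0, -0.0]
contact_force: [-0.4, -0.5, -0.3]
gripper_width: 0.0001
grasp_force: 0.0
```

Request:
{"name": "step_arm", "arguments": {
  "targets": [
    [0,0,0,0.25,0,0,0],
    [0,0,0,0.2,0,0,0],
    [0,0,0,0.2,0,0,0],
    [0,0,0,0.2,0,0,0],
    [0,0,0,0,0,0,0]
  ]
}}

```text
clock: 79.4
tcp_pos: [0.4756, -0.0806, 0.1104]
eef_rot: [0.928, 0.372, -0.001, 0.0]
contact_force: [-9.9, 1.7, 19.8]
gripper_width: 0.0004
grasp_force: 10.0
```

```bash
python3 -c "
from cupz import *
rep(); pts(.12,'b')"
```

```text
side rim z 0.1391 slope [0.0337 0.0328] high side deg 44.0 n 200 388 drum rim z 0.1326 117
top rim z 0.1381 slope [0.0289 0.034 ] high side deg 50.0 n 206 451 drum rim z 0.1334 141
b t 79.5 p [ 0.4756 -0.0806  0.1104] yaw -46.3 zdir [-0.001 -0.001 -1.   ] w 0.0002 F [-10.4   2.1  18.6]
 shift if not turned (tool now) cm [-0.12  0.18 -0.96]  after turn cm [-0.12  0.18 -0.96]  rz -0.0
```

Request:
{"name": "step_arm", "arguments": {
  "targets": [
    [0,0,0,-0.4,0,0,0],
    [0,0,0,-0.5,0,0,0],
    [0,0,0,-1.1,0,0,0],
    [0,0,0,-1.5,0,0,0],
    [0,1.6,1.5,0,0,0,0]
  ]
}}

```text
clock: 80.0
tcp_pos: [0.4978, -0.0802, 0.1445]
eef_rot: [0.928, 0.372, 0.001, 0.001]
contact_force: [0.6, -0.0, 1.2]
gripper_width: 0.0006
grasp_force: 0.0
```

Request:
{"name": "step_arm", "arguments": {
  "targets": [
    [0,2.4,2.3,0,0,0,0],
    [0,2.0,1.8,0,0,0,0],
    [0,1.1,1.1,0,0,0,0],
    [0,0,0,1.1,0,0,0],
    [0,0,0,1.0,0,0,0]
  ]
}}

```text
clock: 80.5
tcp_pos: [0.5723, -0.0794, 0.1201]
eef_rot: [0.928, 0.372, -0.0, -0.0]
contact_force: [0.9, -0.1, 0.1]
gripper_width: 0.0006
grasp_force: 0.0
```

Request:
{"name": "step_arm", "arguments": {
  "targets": [
    [0,0,0,0.5,0,0,0],
    [0,0,0,0,0,0,0],
    [0,0,0,0,0,0,0]
  ]
}}

```text
clock: 80.8
tcp_pos: [0.5723, -0.0795, 0.1159]
eef_rot: [0.928, 0.372, -0.0, -0.0]
contact_force: [-0.2, 0.4, 0.4]
gripper_width: 0.0003
grasp_force: 0.0
```

Request:
{"name": "step_arm", "arguments": {
  "targets": [
    [0,0,0,0.25,0,0,0],
    [0,0,0,0.2,0,0,0],
    [0,0,0,0.2,0,0,0],
    [0,0,0,0.2,0,0,0],
    [0,0,0,0.15,0,0,0]
  ]
}}

```text
clock: 81.3
tcp_pos: [0.5737, -0.0799, 0.1092]
eef_rot: [0.928, 0.372, 0.0, 0.001]
contact_force: [-8.3, 1.7, 20.1]
gripper_width: 0.0004
grasp_force: 9.5
```

Request:
{"name": "step_arm", "arguments": {
  "targets": [
    [0,0,0,0,0,0,0],
    [0,0,0,0,0,0,0]
  ]
}}

```text
clock: 81.5
tcp_pos: [0.5737, -0.0799, 0.1093]
eef_rot: [0.928, 0.372, 0.0, 0.001]
contact_force: [-6.3, 1.6, 14.8]
gripper_width: 0.0003
grasp_force: 7.2
```

```bash
python3 -c "
from cupz import *
rep(); pts(.12,'c')"
```

```text
side rim z 0.137 slope [-0.0073  0.0068] high side deg 137.0 n 177 293 drum rim z 0.1329 119
top rim z 0.1375 slope [-0.0175 -0.0236] high side deg -126.0 n 108 197 drum rim z 0.1334 75
c t 81.6 p [ 0.5737 -0.0799  0.1093] yaw -46.3 zdir [ 0.001 -0.001 -1.   ] w 0.0002 F [-7.1  1.9 14. ]
 shift if not turned (tool now) cm [-0.06  0.06 -1.07]  after turn cm [-0.06  0.05 -1.07]  rz -0.001
```

Request:
{"name": "step_arm", "arguments": {
  "targets": [
    [0,0,0,-0.4,0,0,0],
    [0,0,0,-0.5,0,0,0],
    [0,0,0,-1.1,0,0,0],
    [0,0,0,-1.5,0,0,0],
    [0,0,-2.4,0,0,0,0]
  ]
}}

```text
clock: 82.1
tcp_pos: [0.5591, -0.0639, 0.1446]
eef_rot: [0.929, 0.371, 0.002, 0.002]
contact_force: [0.3, 0.2, 0.9]
gripper_width: 0.0005
grasp_force: 0.0
```

Request:
{"name": "step_arm", "arguments": {
  "targets": [
    [0,0,-4.2,0,0,0,0],
    [0,0,-4.2,0,0,0,0],
    [0,0,-2.4,0,0,0,0],
    [0,0,0,1.1,0,0,0],
    [0,0,0,1.0,0,0,0]
  ]
}}

```text
clock: 82.6
tcp_pos: [0.4825, 0.0158, 0.1204]
eef_rot: [0.928, 0.372, 0.001, 0.001]
contact_force: [-0.1, 0.1, 0.2]
gripper_width: 0.0003
grasp_force: 0.0
```

Request:
{"name": "step_arm", "arguments": {
  "targets": [
    [0,0,0,0.4,0,0,0],
    [0,0,0,0,0,0,0],
    [0,0,0,0,0,0,0]
  ]
}}

```text
clock: 82.9
tcp_pos: [0.4822, 0.0154, 0.1159]
eef_rot: [0.929, 0.371, -0.0, -0.0]
contact_force: [0.2, -0.2, -0.6]
gripper_width: 0.0006
grasp_force: 0.0
```

Request:
{"name": "step_arm", "arguments": {
  "targets": [
    [0,0,0,0.25,0,0,0],
    [0,0,0,0.2,0,0,0],
    [0,0,0,0.2,0,0,0],
    [0,0,0,0.2,0,0,0],
    [0,0,0,0,0,0,0]
  ]
}}

```text
clock: 83.4
tcp_pos: [0.4823, 0.0158, 0.1105]
eef_rot: [0.928, 0.372, -0.0, 0.0]
contact_force: [-7.6, 0.6, 16.6]
gripper_width: 0.0003
grasp_force: 8.7
```

Request:
{"name": "step_arm", "arguments": {
  "targets": [
    [0,0,0,0.1,0,0,0],
    [0,0,0,0,0,0,0]
  ]
}}

```text
clock: 83.6
tcp_pos: [0.4824, 0.0159, 0.1103]
eef_rot: [0.928, 0.372, -0.0, 0.0]
contact_force: [-11.2, 1.3, 22.7]
gripper_width: 0.0004
grasp_force: 11.3
```

```bash
python3 -c "
from cupz import *
rep(); pts(.12,'d')"
```

```text
side rim z 0.1361 slope [0.0006 0.003 ] high side deg 79.0 n 171 291 drum rim z 0.1332 132
top rim z 0.1351 slope [-0.0022  0.0074] high side deg 107.0 n 259 471 drum rim z 0.1332 156
d t 83.7 p [0.4824 0.0158 0.1104] yaw -46.3 zdir [-0. -0. -1.] w 0.0006 F [-10.    0.7  22.5]
 shift if not turned (tool now) cm [-0.07  0.08 -0.96]  after turn cm [-0.07  0.08 -0.96]  rz -0.0
```

Request:
{"name": "step_arm", "arguments": {
  "targets": [
    [0,0,0,-0.4,0,0,0],
    [0,0,0,-0.5,0,0,0],
    [0,0,0,-1.1,0,0,0],
    [0,0,0,-1.5,0,0,0],
    [0,1.6,1.5,0,0,0,0]
  ]
}}

```text
clock: 84.2
tcp_pos: [0.5042, 0.0161, 0.1439]
eef_rot: [0.928, 0.372, 0.001, 0.001]
contact_force: [1.5, -0.5, -0.1]
gripper_width: 0.0006
grasp_force: 0.0
```

Request:
{"name": "step_arm", "arguments": {
  "targets": [
    [0,2.4,2.2,0,0,0,0],
    [0,2.0,1.8,0,0,0,0],
    [0,1.1,1.1,0,0,0,0],
    [0,0,0,1.1,0,0,0],
    [0,0,0,1.1,0,0,0]
  ]
}}

```text
clock: 84.7
tcp_pos: [0.5782, 0.0173, 0.1186]
eef_rot: [0.928, 0.372, -0.0, -0.0]
contact_force: [-0.3, 0.0, -0.1]
gripper_width: 0.0005
grasp_force: 0.0
```

Request:
{"name": "step_arm", "arguments": {
  "targets": [
    [0,0,0,0.5,0,0,0],
    [0,0,0,0,0,0,0],
    [0,0,0,0,0,0,0]
  ]
}}

```text
clock: 85.0
tcp_pos: [0.5781, 0.0173, 0.1144]
eef_rot: [0.928, 0.372, -0.0, -0.0]
contact_force: [-0.3, 0.8, -0.3]
gripper_width: 0.0003
grasp_force: 0.0
```

Request:
{"name": "step_arm", "arguments": {
  "targets": [
    [0,0,0,0.25,0,0,0],
    [0,0,0,0.2,0,0,0],
    [0,0,0,0.2,0,0,0],
    [0,0,0,0.1,0,0,0],
    [0,0,0,0,0,0,0]
  ]
}}

```text
clock: 85.5
tcp_pos: [0.5792, 0.0172, 0.1105]
eef_rot: [0.928, 0.372, 0.0, 0.0]
contact_force: [-8.1, 1.3, 16.6]
gripper_width: 0.0003
grasp_force: 8.2
```

Request:
{"name": "step_arm", "arguments": {
  "targets": [
    [0,0,0,-0.4,0,0,0],
    [0,0,0,-0.5,0,0,0],
    [0,0,0,-1.1,0,0,0],
    [0,0,0,-1.5,0,0,0],
    [0,-2.5,0,0,0,0,0]
  ]
}}

```text
clock: 86.0
tcp_pos: [0.5633, 0.0004, 0.1456]
eef_rot: [0.928, 0.373, 0.003, 0.001]
contact_force: [1.1, 0.0, 0.1]
gripper_width: 0.0002
grasp_force: 0.0
```

Request:
{"name": "step_arm", "arguments": {
  "targets": [
    [0,-4.6,0,0,0,0,0],
    [0,-4.6,0,0,0,0,0],
    [0,-2.5,0,0,0,0,0],
    [0,0,0,1.1,0,0,0],
    [0,0,0,1.1,0,0,0]
  ]
}}

```text
clock: 86.5
tcp_pos: [0.4766, -0.0812, 0.1206]
eef_rot: [0.929, 0.371, 0.001, 0.001]
contact_force: [-0.1, 0.1, 0.3]
gripper_width: -0.0002
grasp_force: 0.0
```

Request:
{"name": "step_arm", "arguments": {
  "targets": [
    [0,0,0,0.5,0,0,0],
    [0,0,0,0,0,0,0],
    [0,0,0,0,0,0,0]
  ]
}}

```text
clock: 86.8
tcp_pos: [0.4763, -0.0802, 0.1148]
eef_rot: [0.928, 0.372, -0.0, -0.0]
contact_force: [1.2, 0.1, -0.1]
gripper_width: 0.0007
grasp_force: 0.0
```

Request:
{"name": "step_arm", "arguments": {
  "targets": [
    [0,0,0,0.25,0,0,0],
    [0,0,0,0.2,0,0,0],
    [0,0,0,0.2,0,0,0],
    [0,0,0,0.1,0,0,0],
    [0,0,0,0,0,0,0]
  ]
}}

```text
clock: 87.3
tcp_pos: [0.4765, -0.0807, 0.1105]
eef_rot: [0.928, 0.372, -0.0, -0.0]
contact_force: [-7.7, 3.7, 17.2]
gripper_width: 0.0006
grasp_force: 8.7
```

```bash
python3 -c "
from cupz import *
rep(); pts(.12,'b')"
```

```text
side rim z 0.1362 slope [0.0024 0.0033] high side deg 53.0 n 177 287 drum rim z 0.1331 112
top rim z 0.1341 slope [ 0.004  -0.0022] high side deg -29.0 n 204 397 drum rim z 0.1334 144
b t 87.4 p [ 0.4765 -0.0807  0.1105] yaw -46.3 zdir [-0.  0. -1.] w 0.0006 F [-8.   3.6 17.3]
 shift if not turned (tool now) cm [-0.18  0.11 -0.95]  after turn cm [-0.18  0.11 -0.95]  rz -0.001
```

All four sides now stop at the same height (about 0.1105, 17–22 N, no tilt), so the cup is home. I'll retreat and check.

Request:
{"name": "step_arm", "arguments": {
  "targets": [
    [0,0,0,-0.4,0,0,0],
    [0,0,0,-0.6,0,0,0],
    [0,0,0,-2,0,0,0],
    [0,0,0,-4,0,0,0],
    [0,0,0,-3,0,0,0]
  ]
}}

```text
clock: 87.9
tcp_pos: [0.476, -0.0808, 0.2092]
eef_rot: [0.928, 0.372, 0.0, 0.0]
contact_force: [0.4, -0.4, 1.0]
gripper_width: 0.0001
grasp_force: 0.0
```

Request:
{"name": "step_arm", "arguments": {
  "targets": [
    [0,-3,0,0,0,0,0],
    [0,-4.5,0,0,0,0,0],
    [0,-4.5,0,0,0,0,0],
    [0,-2,0,0,0,0,0],
    [0,0,0,0,0,0,0]
  ]
}}

```text
clock: 88.4
tcp_pos: [0.3735, -0.1787, 0.2076]
eef_rot: [0.929, 0.37, 0.0, 0.0]
contact_force: [0.9, -0.6, -0.7]
gripper_width: 0.0005
grasp_force: 0.0
```

Request:
{"name": "step_arm", "arguments": {
  "targets": [
    [0,0,0,0,0,0,0],
    [0,0,0,0,0,0,0],
    [0,0,0,0,0,0,0]
  ]
}}

```text
clock: 88.7
tcp_pos: [0.3752, -0.1767, 0.2074]
eef_rot: [0.928, 0.373, -0.0, -0.0]
contact_force: [0.2, -0.5, 0.5]
gripper_width: 0.0004
grasp_force: 0.0
```

```bash
python3 - <<'E'
from cupz import *
rep(lo=.125,hi=.145); go(.4,-.1,.2)
d=cam('side');P=cloud(d);m=((P[...,2]>.12)&(P[...,2]<.17)&(np.hypot(P[...,0]-.528,P[...,1]+.033)<.03))
hs=cv2.cvtColor(d['pixels'],cv2.COLOR_RGB2HSV); m&=(hs[...,1]>70)
q=P[m]; print('bar',len(q),q.mean(0).round(4),'top z',np.percentile(q[:,2],97).round(4))
t=cam('top'); ht=cv2.cvtColor(t['pixels'],cv2.COLOR_RGB2HSV)
mk=np.zeros((480,640),np.uint8); mk[225:312,278:364]=((ht[...,1]<30)&(ht[...,2]>110))[225:312,278:364]
Q=cloud(t); mk&=((np.hypot(Q[...,0]-.528,Q[...,1]+.033)<.081)).astype(np.uint8)
c=max(cv2.findContours(mk,0,1)[0],key=cv2.contourArea); h=cv2.convexHull(c)[:,0].astype(float); print('cup c',np.round(cfit(onz(t,h,.136)[:,:2]),4))
im=np.hstack([cv2.resize(np.ascontiguousarray(d['pixels'][190:300,310:420]),(400,400)),cv2.resize(np.ascontiguousarray(t['pixels'][220:320,270:370]),(400,400))]);cv2.imwrite('pics/fin.png',im[:,:,::-1])
E
```

```text
side rim z 0.1361 slope [-0.0024  0.0045] high side deg 118.0 n 168 334 drum rim z 0.1336 127
top rim z 0.1343 slope [-0.0018  0.0026] high side deg 125.0 n 363 758 drum rim z 0.1333 236
t 88.8 p [ 0.3751 -0.1768  0.2074] yaw -46.3 zdir [-0.  0. -1.] w 0.0003 F [-0.4 -0.3  0.4]
 shift if not turned (tool now) cm [ 7.11 -3.82  0.74]  after turn cm [ 7.11 -3.82  0.74]  rz -0.0
bar 150 [ 0.5252 -0.0291  0.1382] top z 0.1492
cup c [ 0.526  -0.0325  0.0777]
```

View pics/fin.png

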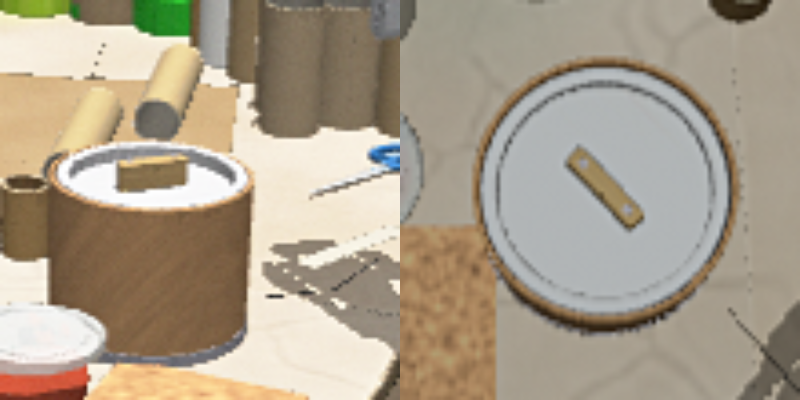

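The final views show the cup flush and level in the drum (side crop 150,172; top crop 607,188). Its slope is under 0.005, its rim is 1–2.5 mm above the drum's, and it is centred to about 2 mm. The arm is clear of everything, so I hand the job in.

```bash
python3 -c "
from cell import bot
print(bot.sign_off())"
```

```text
the job is handed in; nothing more can be done
None
```

I handed the job in with all five bottles upright in the drum, one in the middle, and the end cup driven home level by rim taps; the hand-in returned no verdict, and I never touched or re-measured the tape, stub or scissors.

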